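# Check a casing cushion on the indentation gauge and sort it

## Robot

A 6-joint arm with a two-finger parallel gripper is mounted at the origin on the work surface. World frame = base frame: x ahead of the robot, y to its left, z up, the work surface at z = 0. Lengths are in mm, angles in rad, forces in N, time in s.
With the tool pointing down it reaches from about 375 to 750 mm from the base axis. Payload 9 kg.
Tool frame: the origin (TCP) lies at the very end of the fingers, on their centre line; the grasp point (between the pads) lies r.pinch_z behind it (r.pinch_z is the distance from the TCP to the grasp point, in mm); y points along the fingers, x is the direction in which the jaws open and shut, and the axes are right-handed (so a half turn about y gives the same grasp; the last joint's range is limited). The gripper opens to 85 mm and grips with 20 to 120 N. Pads are 22 mm wide; open, the fingers measure 114 mm over their backs; the gripper's body (76 mm by 85 mm) begins 54 mm behind the grasp point. The pads swing forward as they close: fully open they stand 13 mm farther back than shut.
Start: joints at [0.952, 0.104, 0.097, 1.564, 0, 1.353], TCP at [234.1, 552.48, 231.331] pointing down, gripper open.
Joint ranges: [-2.99, 2.99], [-0.84, 1.86], [-1.1, 1.16], [-1.84, 2.11], [-1.51, 1.56], [-3.14, 3.14]. Speed limits (rad/s): [2.22, 2.22, 2.57, 3.14, 3.14, 3.14].

## Interface

Orientations are given as a unit quaternion [w, x, y, z].
In Python, from cell import r, cams gives the robot as it stands. The module is installed in compiled form; this text tells all that it offers.
- The arm moves only by the shell command python3 -m crank 'ROWS' [OPENING] [FORCE]. ROWS is JSON, a list of rows, each a list of 2 entries, a list of its own where there are three numbers: the shift along the tool's x, y, z in units of 60 mm (1.0 is 60 mm), then the turn about the tool's y in units of 6 degrees (1.0 is 6 degrees). A call has exactly 10 rows; each row is the pose to reach, as a shift and turn from the pose measured when the call began, along the tool's axes at that moment; what a row does not reach only later rows make up. A row lasts 1/8 s, in which the tool goes at most 62.5 mm and 10.7 degrees, less where a joint would pass 70% of its speed; a pose out of reach is approached as far as the arm can. A call with a gripper value outside its range is refused whole. OPENING is the closure, from 0 (fully open) to 1 (shut), set as the call begins (- or left out, the last holds). The fingers move at their own pace and stop on an object; FORCE is the grip in N (left out, the last holds). Time passes only in rows, so rows that repeat a pose let the fingers close, or fill a call up. It gives the time, the measured TCP pose, the force and the opening at its end, in the units of the state.
- r.get_state(): the state, without advancing time (a new reading comes with each control period).
- cams.get_image(name): name is "scene" or "top" or "wrist"; returns a dict with "img" (420x560x3 uint8, blue, green, red), "fx", "fy", "cx", "cy" (pixels), "cam_to_world" (4x4, takes a point from camera to world coordinates). Camera axes: x right, y down, z forward; pixel columns grow to the right and rows downward; lengths in mm; the calibration is good to about 2 mm. A picture is of the moment at which its call begins. There is no depth.
- r.hand_in(): hands the job in, once; it reports no verdict.
The state is a dict: "time_s": time; "joint_pos": joint angles; "dq": joint speeds; "joint_torque": joint torques, N m; "tcp_pos": TCP position; "orientation": TCP orientation; "force": force on the tool from outside, world axes, zero at the start; "ft_torque": the same for the moment, N m; "finger_gap": finger opening in mm.
Only numpy, scipy, OpenCV 4.12 (cv2) and the standard library are available. Lean on these libraries where they do the work, as an engineer would, in place of code of your own. Each camera call takes 0.05 s, during which the arm holds its last target.

## Task

Check whether the blue casing cushion is still soft: slide it in on the metal plate until the middle of its pad is under the gauge's sprung pin, then press the round palm plate on top of the column straight down, gently, until the gauge's flat foot rests on the pad, keep it there about a second, and let it spring up. The dial's red hand stays at the highest reading: if it stands over the green arc lay the cushion flat in the green-lined tray, if over the red arc in the red-lined tray (right at the join either will do). Set the cushion down rather than drop it, and leave the other things on the bench where they are.

Things in the scene. Friction and masses are not known exactly. Their poses are not given: they have to be found in the camera images.
- stand: indentation gauge, fixed: aluminium plate 130 mm wide, top 14 mm above the bench, from x = -175 to +135 mm; column (28 mm) at x = +100 mm; low back stop, face at x = +82 mm; open to -x. Origin on the bench straight below the pin, x from pin to column. On the column a spring-held head: over the pin a round dial 46 mm wide, 85 to 114 mm above the bench, an arm to a 44 mm sleeve, palm plate on top
- palm (a point): centre of the top of the palm plate, a flat disc 68 mm across on top of the column's sleeve, 100 mm from the pin towards the column, 197 mm above the bench with the head up. Pressed straight down it lowers head, dial and pin together. Return force about 4 N at rest, 6 N at 22 mm, plus the pin's 1 to 3.5 N
- foot (a point): centre of the underside of the gauge's foot, a flat steel disc 32 mm across, 62 mm above the bench at rest, so 22 mm above the pad of a cushion on the plate. It moves with the head. Once it rests on the pad the hand stops rising and the force grows quickly; more than 40 N on the pad is too much
- pin_tip (a point): round tip of the sprung pin, 6 mm thick. Free, it stands 10 mm out of the foot (52 mm above the bench with the head up). In gel it sinks 2 mm (hard pad) to 8 mm (soft pad), and the rest of its length is pushed back into the foot
- head (a joint): how far the head is pressed down, m: 0 at rest (up), 0.022 when the foot meets the pad of a cushion on the plate, at most 0.030
- red_hand (a joint): angle of the dial's red maximum hand, rad: 0 at the start, pointing to the stand's -x; clockwise from above, 0.5 rad for each mm the pin is pushed into the foot. The black hand drives it and it stays at the highest reading. Green arc 0 to 2.5 (soft: the pin sank 5 mm or more), red arc 2.5 to 5.0 (hard); 2.2 to 2.8 counts as the join
- cushion: casing cushion: blue gel pad 148 x 48 mm in a hard black frame 160 x 60 mm; frame 23 mm, flat pad top 26 mm high, about 0.3 kg. Origin at the centre of the underside, x along the 160 mm. It starts on the plate, its middle 65 to 85 mm short of the pin (-x of the stand), roughly lined up. It can be pushed, or gripped across the 60 mm; under the dial only its near end is free, best with a small tilt
- pad_top (a point): centre of the top of the cushion's blue pad, 26 mm above the cushion's underside
- green_tray: wooden tray lined in green, fixed, 200 x 150 mm outside, 188 x 138 mm inside, walls 6 mm thick and 18 mm high, floor top 6 mm above the bench. Origin on the bench under its centre, x along the 200 mm length
- red_tray: the same tray lined in red. The trays stand left and right of the gauge, in either order
- watch: wrist watch with closed steel-and-gold bracelet, about 60 x 60 x 38 mm, on the near part of the bench (bystander; origin at its underside)
- tweezers: steel tweezers, 130 mm long, lying on the near part of the bench (bystander; origin at its underside)
- loupe: black eye loupe, 38 mm across, 34 mm high, standing beside the gauge's column (bystander; origin at its underside)
- glass_jar: small lidded glass jar, 62 mm across, 52 mm high, beside the gauge's column (bystander; origin at its underside)
- screwdriver: red-handled screwdriver, 130 mm long, lying beyond the trays (bystander; origin at its underside)
- dust_cover: clear dome on a light-blue round base, 100 mm across, 83 mm high, beyond the trays (bystander; origin at its underside)
Things that resemble listed ones, but are neither listed nor needed, are in the scene too. Of the things like the cushion, leave any that is brown or orange; of the rest the larger one is meant.

How it is judged:
By the outcome, as a careful person would: the job done as asked, in the order asked, and still so for the second after the job is handed in, with the robot touching nothing.
It also fails if it takes over 72 s, if anything falls off the work surface, if the arm or the gripper's body presses on something with over 40 N, if the wrist force passes 120 N, or if a joint passes its speed limit or range.

## Working session

There is one attempt and no reset: what is moved stays moved. The work goes in short steps, Python scripts to look and compute and a shell command to move; the robot and the scene stay as the last step left them, time stands still between calls to the robot, and variables do not carry over. Pictures are saved under pics/ and viewed, and the job is handed in when it is done.

```bash
mkdir -p pics; ls
python3 - <<'E'
from cell import r,cams
import cv2
s=r.get_state(); print({k:(v if not hasattr(v,'tolist') else v.tolist()) for k,v in s.items()}); print(r.pinch_z)
for n in ("scene","top","wrist"):
    d=cams.get_image(n); cv2.imwrite(f"pics/{n}0.png",d["img"]); print(n,d["fx"],d["cx"],d["cy"],d["cam_to_world"])
E
```

```text
pics
{'time_s': 0.0, 'joint_pos': [0.952282855913158, 0.10470379342907199, 0.09645836298118549, 1.563888368141132, -5.53697586734126e-06, 1.3531232083809308], 'dq': [-0.0005393284456278089, -0.001799156403055472, 0.0004482807616244025, 0.002551614644561081, -0.00015476839224494736, 0.0007292849496971954], 'joint_torque': [-0.0007804243250575382, -55.6940495967865, 50.364285707473755, 0.0170744868228212, -0.0004973600334778894, 0.00011029679399143788], 'tcp_pos': [233.89579833824976, 552.1718939329422, 230.51368724032966], 'orientation': [-0.5893602975513854, 0.5897035664823788, 0.3900102407019388, -0.39089148813413793], 'force': [-0.2053622968853978, 0.04118585375984952, 0.8211858939044268], 'ft_torque': [0.015251475881416069, 0.01393171003500495, 0.03790818421350835], 'finger_gap': 85.33793805158571}
18.700000000000003
scene 440.88091322035456 281.26007172654755 206.27057113088486 [[ 2.62343293e-01  7.30448771e-01 -6.30571637e-01  1.28569241e+03]
 [ 9.64804683e-01 -1.86286130e-01  1.85605498e-01 -2.16513066e+02]
 [ 1.81085578e-02 -6.57070826e-01 -7.53611312e-01  1.02221035e+03]
 [ 0.00000000e+00  0.00000000e+00  0.00000000e+00  1.00000000e+00]]
top 397.9618878598063 280.03814287359717 208.73596303723693 [[ 2.51000139e-02 -9.89325917e-01  1.43541695e-01  4.01245511e+02]
 [-9.99666949e-01 -2.57010357e-02 -2.33414016e-03 -1.17960495e+01]
 [ 5.99839560e-03 -1.43435302e-01 -9.89641518e-01  1.21650117e+03]
 [ 0.00000000e+00  0.00000000e+00  0.00000000e+00  1.00000000e+00]]
wrist 364.9582379663115 284.2811358792216 207.34185358206773 [[ 3.90778339e-01  8.87387588e-01  2.44613078e-01  1.70676026e+02]
 [ 9.20484807e-01 -3.76754577e-01 -1.03748294e-01  5.77766619e+02]
 [ 9.41487531e-05  2.65705208e-01 -9.64054321e-01  3.72854761e+02]
 [ 0.00000000e+00  0.00000000e+00  0.00000000e+00  1.00000000e+00]]
```

View pics/scene0.png

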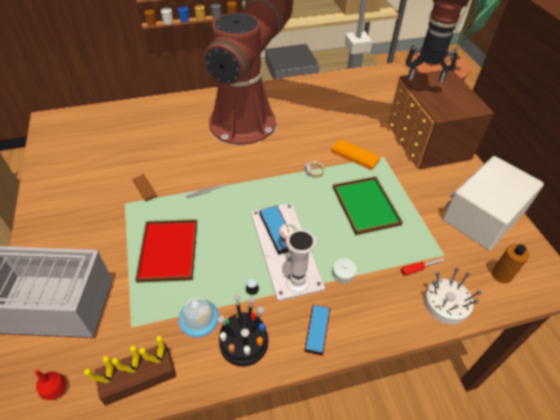

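View pics/top0.png

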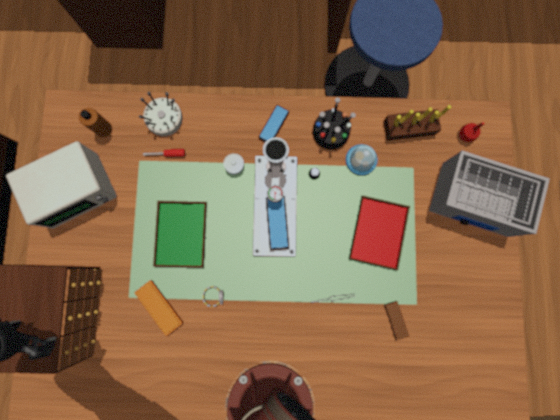

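View pics/wrist0.png

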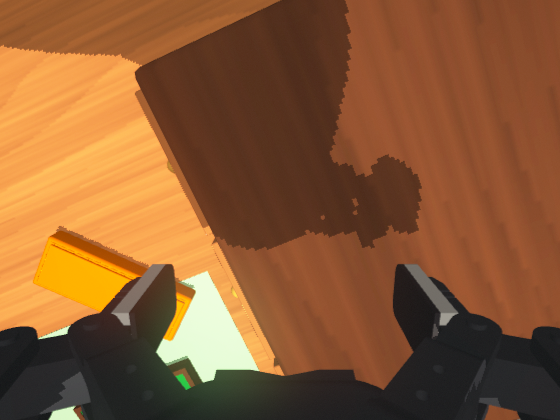

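The top view shows the stand plate at px (255–297, 157–257). The blue cushion is on it around (278,222), the green tray at (180,235) and the red tray at (380,233). I'll measure these next.

```bash
cat > h.py <<'E'
from cell import r,cams
import cv2,numpy as np
from scipy.spatial.transform import Rotation as R
def ray(d,px,z):
    px=np.atleast_2d(np.asarray(px,float)); M=np.array(d["cam_to_world"])
    v=np.c_[(px[:,0]-d["cx"])/d["fx"],(px[:,1]-d["cy"])/d["fy"],np.ones(len(px))]@M[:3,:3].T
    return M[:3,3]+v*((z-M[2,3])/v[:,2])[:,None]
def proj(d,p):
    M=np.array(d["cam_to_world"]); q=(np.atleast_2d(p)-M[:3,3])@M[:3,:3]
    return np.c_[q[:,0]/q[:,2]*d["fx"]+d["cx"],q[:,1]/q[:,2]*d["fy"]+d["cy"]]
def blobs(m,amin):
    cs,_=cv2.findContours(m.astype(np.uint8),cv2.RETR_EXTERNAL,cv2.CHAIN_APPROX_NONE)
    return [c for c in cs if cv2.contourArea(c)>amin]
def axes():
    s=r.get_state(); q=s["orientation"]; return np.array(s["tcp_pos"]),R.from_quat([q[1],q[2],q[3],q[0]]).as_matrix(),s
E
python3 - <<'E'
from h import *
np.set_printoptions(precision=1,suppress=True)
p,A,s=axes(); print("axes cols xyz\n",A.round(2))
for n in("top","scene"):
    d=cams.get_image(n); I=d["img"]; h=cv2.cvtColor(I,cv2.COLOR_BGR2HSV); H,S,V=[h[...,i].astype(int) for i in range(3)]
    b=(H>95)&(H<112)&(S>120)&(V>80)
    w=(S<45)&(V>150)
    g=(H>50)&(H<75)&(S>200); rd=((H<5)|(H>175))&(S>220)&(V>120)
    for nm,m,z,a in(("blue",b,40,60),("white",w,14,1000),("green",g,6,300),("red",rd,6,500)):
        for c in blobs(m,a):
            P=ray(d,c[:,0,:]+0.0,z)[:,:2].astype(np.float32)
            (cx,cy),(ww,hh),an=cv2.minAreaRect(P)
            print(n,nm,"px",c[:,0].mean(0),"rect",np.array([cx,cy,ww,hh,an]))
    if n=="top":
        cv2.imwrite("pics/topz.png",cv2.resize(I[140:270,230:320],None,fx=4.5,fy=4.5,interpolation=cv2.INTER_CUBIC))
    else: cv2.imwrite("pics/scz.png",cv2.resize(I[180:310,220:350],None,fx=4.5,fy=4.5,interpolation=cv2.INTER_CUBIC))
E
```

```text
axes cols xyz
 [[ 0.4 -0.  -0.9]
 [ 0.9 -0.   0.4]
 [-0.  -1.   0. ]]
top blue px [274.9 205.2] rect [581.3   0.7  27.2  41.9   1.5]
top white px [498.4 191.4] rect [ 648.6 -685.3  280.2  178.7   72.9]
top white px [ 52.5 181.9] rect [642.  685.9 173.1 239.7  28.7]
top white px [275.4 234. ] rect [552.3   0.7 500.4 842.9   0.2]
scene blue px [317.3 328.2] rect [855.6   8.5  35.  110.4  63. ]
scene blue px [274.4 226.1] rect [534.4  -6.3 145.3  46.5   5.9]
scene blue px [183.3  13.2] rect [-821.6 -110.3   42.7  135.1   82.8]
scene white px [449.7 299.5] rect [858.8 366.5 112.2 121.7  12.1]
scene white px [ 39.6 274.7] rect [ 521.7 -660.1  271.1  186.2   72.7]
scene white px [286.7 250.2] rect [587.6  15.1 316.8 161.8   0.4]
scene white px [492.6 200.4] rect [571.1 679.8 186.  372.5  30.2]
scene green px [367.5 204.3] rect [488.6 293.4 162.6 124.2   0.1]
scene red px [ 48.5 383.4] rect [ 812.3 -610.5   84.6   51.5   21.9]
scene red px [166.9 250.3] rect [ 508.2 -317.2  136.3  179.2   78.4]
```

View pics/topz.png

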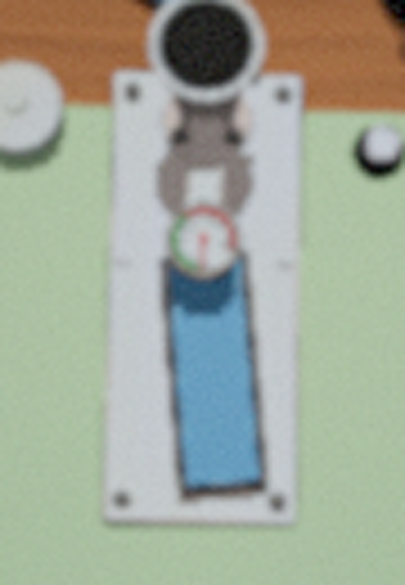

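View pics/scz.png

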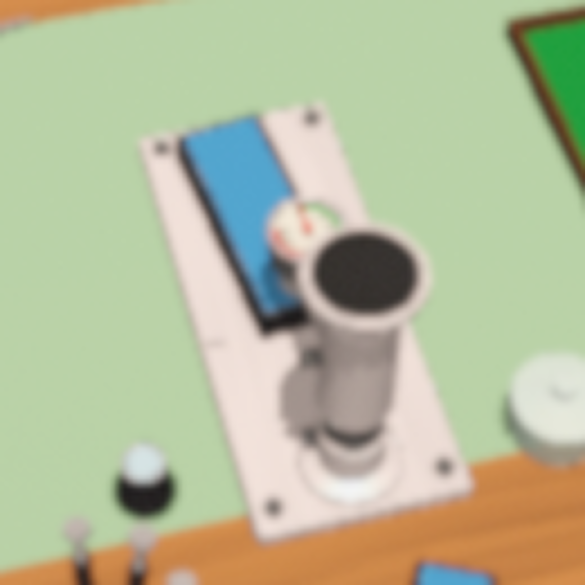

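The zoomed views show the plate corners, the dial (top zoom 203,240) and the palm plate (top zoom 205,43). The cushion is turned a few degrees from the plate axis. I'll cast rays for these features from both views.

Run:
```python
from h import *
np.set_printoptions(precision=1,suppress=True)
T=cams.get_image("top"); S_=cams.get_image("scene")
f=lambda o,l:[((u+.5)/4.5-.5+o[0],(v+.5)/4.5-.5+o[1]) for u,v in l]
tc=ray(T,f((230,140),[(114,72),(303,75),(298,522),(105,520)]),14)
sc=ray(S_,f((220,180),[(472,490),(262,540),(140,140),(325,102)]),14)
for c in (tc,sc):
    print("plate",c[:,:2].tolist()); fm=(c[0]+c[1])/2; nm=(c[2]+c[3])/2; v=fm-nm; u=v/np.linalg.norm(v)
    print("len",np.linalg.norm(v),"w",np.linalg.norm(c[0]-c[1]),"yaw",np.degrees(np.arctan2(u[1],u[0])),"origin",(nm+u*175)[:2],"far-135",(fm-u*135)[:2])
def tri(a,b):
    A=[];B=[]
    for d,p in((T,a),(S_,b)):
        o=np.array(d["cam_to_world"])[:3,3]; q=ray(d,[p],0)[0]-o; q/=np.linalg.norm(q); M=np.eye(3)-np.outer(q,q); A.append(M);B.append(M@o)
    return np.linalg.solve(A[0]+A[1],B[0]+B[1])
g=f((230,140),[(203,240),(205,43)]); h=f((220,180),[(305,230),(365,273)])
print("dial tri",tri(g[0],h[0]),"palm tri",tri(g[1],h[1]))
print("dial",ray(T,[g[0]],114),ray(S_,[h[0]],114),"palm",ray(T,[g[1]],197),ray(S_,[h[1]],197))
for n,d in(("T",T),("S",S_)):
    hh=cv2.cvtColor(d["img"],cv2.COLOR_BGR2HSV); H,S,V=[hh[...,i].astype(int) for i in range(3)]
    for nm,m in(("green",(H>50)&(H<75)&(S>170)),("red",((H<6)|(H>174))&(S>180)&(V>100)),("blue",(H>95)&(H<112)&(S>90)&(V>50))):
        for c in blobs(m,150):
            P=ray(d,c[:,0],40 if nm=="blue" else 6)[:,:2].astype(np.float32); print(n,nm,c[:,0].mean(0),np.array(sum([list(t) if isinstance(t,tuple) else [t] for t in cv2.minAreaRect(P)],[])))
# blue pad corners near end, from zooms
print("pad near corners T",ray(T,f((230,140),[(263,484),(184,490)]),40)[:,:2].tolist())
print("pad near corners S",ray(S_,f((220,180),[(182,142),(258,117)]),40)[:,:2].tolist())
```

```text
plate [[740.648634791819, 67.63555641161737], [742.014766167192, -63.11174221706366], [434.71336661000385, -65.6158055003601], [432.7859489268106, 63.12343743239776]]
len 307.6020476227638 w 130.75443554094932 yaw 0.6534520005870517 origin [608.7   0.7] far-135 [606.3   0.7]
plate [[745.3682894716368, 66.5434823293574], [745.980337865443, -59.931649388261434], [436.53518541170786, -61.74410156201435], [434.4440445197008, 67.41477093904018]]
len 310.1850556628776 w 126.47661264528472 yaw 0.08692346673978418 origin [610.5   3.1] far-135 [610.7   3.1]
dial tri [606.8   1.8 107.9] palm tri [708.    2.9 197.2]
dial [[605.7   1.7 114. ]] [[611.4   0.5 114. ]] palm [[708.    2.7 197. ]] [[707.8   3.1 197. ]]
T red [373.2 228.4] [ 512.4 -318.2  141.3  190.5   78.4]
T red [471.3 130.2] [ 844.2 -614.9   50.9   52.3   45.4]
T blue [277.1 223. ] [528.   -6.6 144.3  49.    6.3]
T blue [273.5 123.1] [836.1  12.   38.5 114.1  63.1]
T blue [395.   29.8] [1150.6 -370.8  227.9  293.1    1.7]
S green [366.9 204.3] [488.7 293.2 171.8 130.    0.3]
S red [ 49.3 383.9] [ 813.3 -606.3   80.2   58.9   10.2]
S red [166.9 250.2] [ 507.7 -316.7  141.   187.2   78.3]
S blue [317.3 328.2] [855.8   8.1  37.7 112.4  63. ]
S blue [200.2 323.8] [ 771.  -260.8   66.1   89.5    7. ]
S blue [274.3 226.1] [535.3  -6.9 149.9  50.4   5.8]
pad near corners T [[458.12501022616357, -41.05758959238374], [452.9017648499592, 10.532986101585381]]
pad near corners S [[466.84670805584835, -39.697869329271924], [458.188827456274, 13.694004531174187]]
```

```bash
cat > go.py <<'E'
import sys
from h import *
# args: x y z zheading_deg(world heading of tool z)
p,A,s=axes(); t=np.array(list(map(float,sys.argv[1:4])))
d=A.T@(t-p)/60; hd=np.degrees(np.arctan2(A[1,2],A[0,2])); dt=(float(sys.argv[4])-hd+180)%360-180
print("shift",d.round(3),"turn",round(-dt/6,3),"hd",round(hd,2),"tcp",p.round(1),"t",round(s["time_s"],2),"F",np.round(s["force"],1))
E
python3 go.py 461 -14 160 186; python3 go.py 461 -14 230 186
```

```text
shift [-7.216  1.187 -7.166] turn -4.827 hd 157.04 tcp [234.  552.4 231.1] t 0.35 F [ 0.3 -0.2  0.3]
shift [-7.216  0.021 -7.166] turn -4.827 hd 157.04 tcp [234.  552.4 231.1] t 0.35 F [ 0.3 -0.2  0.3]
```

```bash
python3 -m crank '[[[-1,0,-1],-0.6],[[-2,0,-2],-1.2],[[-3,0,-3],-2],[[-4,0,-4],-2.8],[[-5,0,-5],-3.4],[[-6,0,-6],-4],[[-7.22,0,-7.17],-4.83],[[-7.22,0,-7.17],-4.83],[[-7.22,0.4,-7.17],-4.83],[[-7.22,0.8,-7.17],-4.83]]' 0 40; python3 go.py 461 -14 160 186
```

```text
time_s: 1.6
tcp_pos: [462.7, -17.1, 184.3]
orientation: [-0.472, 0.475, 0.526, -0.525]
force: [1.5, 1.5, -0.1]
finger_gap: 85.4
shift [0.055 0.405 0.025] turn -0.01 hd -174.06 tcp [462.7 -17.1 184.3] t 1.6 F [ 1.5  1.5 -0.1]
```

Run:
```python
from h import *
np.set_printoptions(precision=1,suppress=True)
d=cams.get_image("wrist"); cv2.imwrite("pics/w1.png",d["img"]); print(axes()[0])
h=cv2.cvtColor(d["img"],cv2.COLOR_BGR2HSV); H,S,V=[h[...,i].astype(int) for i in range(3)]
for c in blobs((H>95)&(H<112)&(S>90)&(V>50),300):
    P=ray(d,c[:,0],40)[:,:2].astype(np.float32); print(c[:,0].mean(0),cv2.minAreaRect(P),cv2.boxPoints(cv2.minAreaRect(P)))
```

```text
[462.  -20.6 178.2]
[287.3 265.6] ((530.6588134765625, -8.178184509277344), (147.44635009765625, 47.71955490112305), 6.253156661987305) [[454.8   7.5]
 [460.  -39.9]
 [606.5 -23.9]
 [601.3  23.6]]
```

View pics/w1.png

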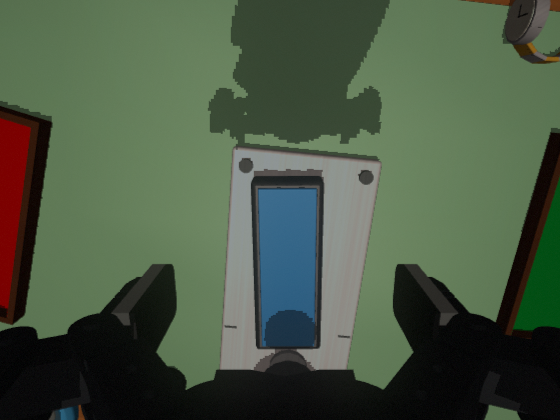

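The wrist view shows the whole pad, 147×48 mm at (530.7,-8.2), yaw 6.25°. It also shows pin-line tick marks at px (230,326) and (344,337) and near plate corners at (234,147) and (380,160).

```bash
python3 - <<'E'
from h import *
d=cams.get_image("wrist")
P=ray(d,[(225.5,326),(349.5,337),(234,148),(380,160)],14)[:,:2];print(P.round(1).tolist(), axes()[0].round(1))
print("ticks mid",(P[0]+P[1])/2,"near mid",(P[2]+P[3])/2,"yaw",np.degrees(np.arctan2(-(P[3]-P[2])[0],(P[3]-P[2])[1])), np.linalg.norm(P[3]-P[2]))
E
python3 go.py 459.5 -16.1 14 186.2
```

```text
[[600.3, -63.7], [600.3, 56.1], [430.7, -66.5], [428.4, 56.4]] [460.6 -17.8 179.5]
ticks mid [600.31145944  -3.82355328] near mid [429.58248963  -5.042269  ] yaw 1.0851296991423949 122.86356030319185
shift [0.028 2.759 0.003] turn -0.077 hd -174.26 tcp [460.6 -17.8 179.5] t 1.7 F [-1.1  1.   0.1]
```

```bash
python3 -m crank '[[[0.02,0.4,0],-0.07],[[0.02,0.8,0],-0.07],[[0.02,1.3,0],-0.07],[[0.02,1.8,0],-0.07],[[0.02,2.2,0],-0.07],[[0.02,2.5,0],-0.07],[[0.02,2.7,0],-0.07],[[0.02,2.72,0],-0.07],[[0.02,2.72,0],-0.07],[[0.02,2.72,0],-0.07]]'; python3 go.py 459.5 -16.1 15 186.2
python3 - <<'E'
from h import *
d=cams.get_image("wrist"); cv2.imwrite("pics/w2.png",d["img"]); print(axes()[0])
print(proj(d,[[608,2,14],[600,-3,14],[433,-61,14],[433,67,14]]))
E
```

```text
time_s: 2.95
tcp_pos: [460.3, -16.7, 17.1]
orientation: [0.473, -0.472, -0.525, 0.527]
force: [0.5, -0.0, -0.3]
finger_gap: 85.3
shift [0.012 0.035 0.013] turn -0.007 hd -173.84 tcp [460.3 -16.7  17.1] t 2.95 F [ 0.5 -0.  -0.3]
[460.28448614 -16.69823208  17.02942656]
[[290.65581461 523.20323066]
 [283.03629644 511.5405184 ]
 [185.62421732 199.4293599 ]
 [490.18855714 230.74900431]]
```

View pics/w2.png

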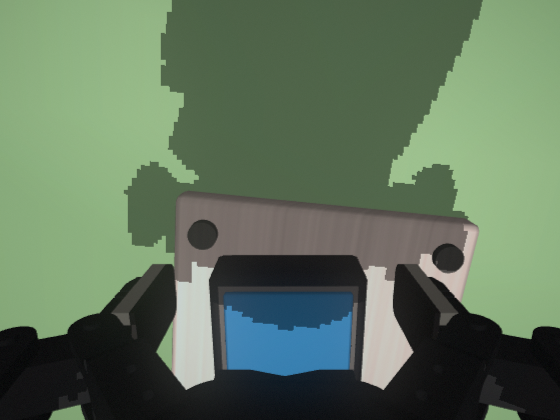

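The frame sits between the fingers, centred at px 288 against a finger centre of 284. Now I'll close.

```bash
python3 -m crank '[[[0,0.03,0],0],[[0,0.03,0],0],[[0,0.03,0],0],[[0,0.03,0],0],[[0,0.03,0],0],[[0,0.03,0],0],[[0,0.03,0],0],[[0,0.03,0],0],[[0,0.03,0],0],[[0,0.03,0],0]]' 1 40
python3 - <<'E'
from h import *
d=cams.get_image("wrist"); print(axes()[0])
print(ray(d,[(177,196),(478,226)],14).round(1))
E
python3 go.py 536 1 17 180.3
```

```text
time_s: 4.25
tcp_pos: [460.5, -16.7, 15.5]
orientation: [0.473, -0.472, -0.525, 0.527]
force: [-1.0, 0.1, 4.5]
finger_gap: 59.0
[460.50042432 -16.72265042  15.54075012]
[[431.6 -64.1  14. ]
 [431.2  60.4  14. ]]
shift [ 0.159 -0.028 -1.283] turn 0.976 hd -173.84 tcp [460.5 -16.7  15.5] t 4.3 F [-0.   0.2  5.7]
```

```bash
python3 go.py 536 -1 16.5 180.3
```

```text
shift [ 0.126 -0.02  -1.279] turn 0.976 hd -173.84 tcp [460.5 -16.7  15.5] t 4.3 F [-0.   0.2  5.7]
```

```bash
python3 -m crank '[[[0,-0.04,-0.1],0.1],[[0.03,-0.04,-0.3],0.3],[[0.05,-0.04,-0.5],0.5],[[0.08,-0.04,-0.7],0.7],[[0.1,-0.04,-0.9],0.85],[[0.12,-0.03,-1.1],0.98],[[0.13,-0.03,-1.22],0.98],[[0.13,-0.03,-1.28],0.98],[[0.13,-0.02,-1.28],0.98],[[0.13,-0.02,-1.28],0.98]]'; python3 go.py 536 -1 16.5 180.3
python3 - <<'E'
from h import *
for n in("top","scene"):
    d=cams.get_image(n); o=(230,140) if n=="top" else (220,180)
    cv2.imwrite(f"pics/{n}2.png",cv2.resize(d["img"][o[1]:o[1]+130,o[0]:o[0]+130],None,fx=4.5,fy=4.5,interpolation=cv2.INTER_CUBIC))
E
```

```text
time_s: 5.55
tcp_pos: [528.5, -0.7, 14.5]
orientation: [0.504, -0.495, -0.496, 0.506]
force: [-36.6, -4.2, 21.2]
finger_gap: 58.8
shift [-0.006 -0.035 -0.124] turn -0.017 hd -179.8 tcp [528.5  -0.7  14.5] t 5.55 F [-36.6  -4.2  21.2]
```

View pics/top2.png

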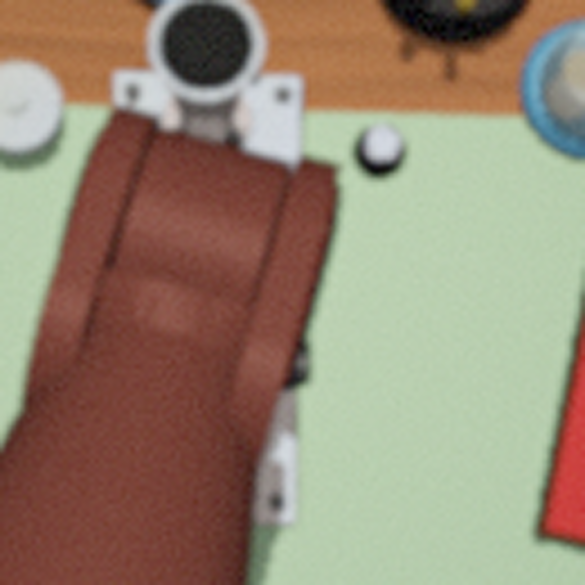

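View pics/scene2.png

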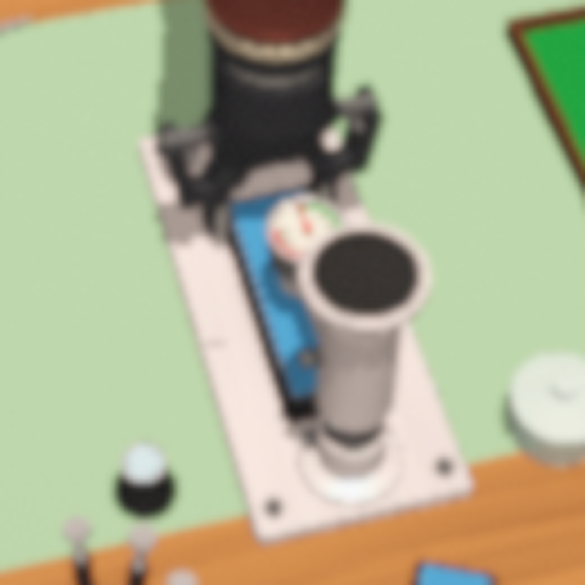

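```bash
python3 -m crank '[[[0,-0.06,0],0],[[0,-0.06,0],0],[[0,-0.06,0],0],[[0,-0.06,0],0],[[0,-0.06,0],0],[[0,-0.06,0],0],[[0,-0.06,0],0],[[0,-0.06,0],0],[[0,-0.06,0],0],[[0,-0.06,0],0]]'; python3 go.py 536 -1 16.5 180.3
python3 - <<'E'
from h import *
d=cams.get_image("wrist"); cv2.imwrite("pics/w3.png",d["img"])
E
```

```text
time_s: 6.9
tcp_pos: [528.3, -0.6, 18.0]
orientation: [0.504, -0.494, -0.496, 0.506]
force: [-5.1, -0.1, -3.4]
finger_gap: 59.3
shift [-0.007  0.023 -0.129] turn -0.016 hd -179.8 tcp [528.3  -0.6  18. ] t 6.9 F [-5.1 -0.1 -3.4]
```

View pics/w3.png

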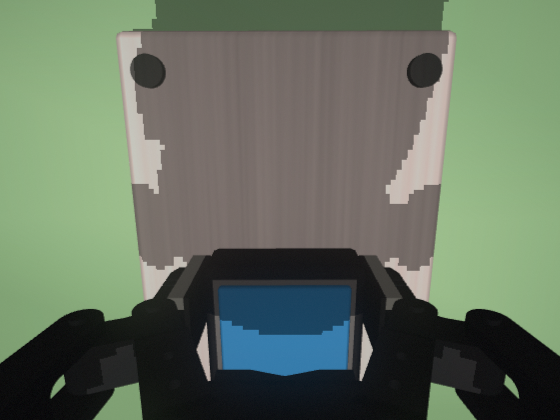

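Run:
```python
from h import *
d=cams.get_image("wrist")
print("plate",ray(d,[(119,34),(454,34)],14).round(1).tolist())
print("pad",ray(d,[(218,286),(351,286)],40).round(1).tolist(),"frame",ray(d,[(214,250),(355,250)],37).round(1).tolist())
for z in (14,): print(ray(d,[(136,190),(439,190)],z).round(1).tolist())
s=cams.get_image("scene")
f=lambda o,l:[((u+.5)/4.5-.5+o[0],(v+.5)/4.5-.5+o[1]) for u,v in l]
print("scene pad far-right corner z40, frame corner z37",ray(s,f((220,180),[(293,398)]),40),ray(s,f((220,180),[(288,408)]),37), "stop?",ray(s,f((220,180),[(297,428)]),14), "ticks",ray(s,f((220,180),[(217,343)]),14))
```

```text
plate [[433.7, -63.1, 14.0], [433.4, 61.5, 14.0]]
pad [[523.1, -25.5, 40.0], [522.9, 22.9, 40.0]] frame [[510.3, -26.9, 37.0], [510.2, 24.3, 37.0]]
[[492.9, -62.6, 14.0], [492.6, 62.3, 14.0]]
scene pad far-right corner z40, frame corner z37 [[674.50914822 -22.43416957  40.        ]] [[678.57268106 -26.52297319  37.        ]] stop? [[679.23142682 -20.6293728   14.        ]] ticks [[608.16251843 -51.79436631  14.        ]]
```

The cushion is about 10 mm short (centre ≈597–600, pin ≈608), and its sideways and yaw alignment is within 1 mm. To keep the gripper body away from the dial, I'll let go, back out and push the last bit with closed fingers.

```bash
python3 -m crank '[[[0,0,0],0],[[0,0,0],0],[[0,0,0],0],[[0,-0.02,0.2],0],[[0,-0.02,0.4],0],[[0,-0.02,0.6],0],[[0,-0.02,0.8],0],[[0,-0.02,0.9],0],[[0,-0.02,0.9],0],[[0,-0.02,0.9],0]]' 0; python3 go.py 497 -1 22 180.2;  python3 - <<'E'
from h import *
d=cams.get_image("wrist"); cv2.imwrite("pics/w4.png",d["img"])
E
```

```text
time_s: 8.3
tcp_pos: [474.8, -0.9, 20.4]
orientation: [0.504, -0.495, -0.496, 0.506]
force: [0.4, -0.6, -0.5]
finger_gap: 85.1
shift [-0.003 -0.033 -0.369] turn 0.0 hd -179.8 tcp [474.8  -0.9  20.4] t 8.3 F [ 0.4 -0.6 -0.5]
```

View pics/w4.png

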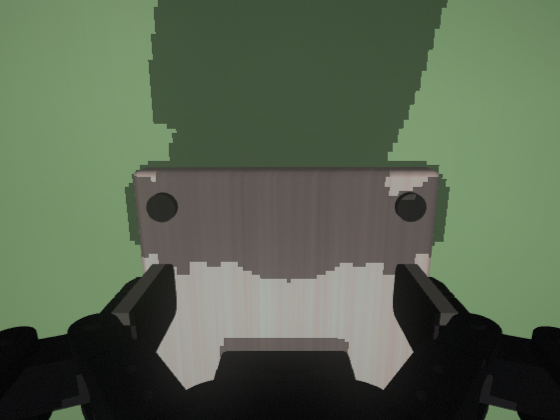

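```bash
python3 -m crank '[[[0,0,0],0],[[0,0,0],0],[[0,0,0],0],[[0,0,-0.1],0],[[0,0,-0.2],0],[[0,0,-0.3],0],[[0,0,-0.4],0],[[0,0,-0.5],0],[[0,0,-0.6],0],[[0,0,-0.6],0]]' 1; python3 go.py 515 -1 22 180.2;  python3 - <<'E'
from h import *
d=cams.get_image("wrist"); cv2.imwrite("pics/w5.png",d["img"])
E
```

```text
time_s: 9.6
tcp_pos: [506.1, -0.6, 19.0]
orientation: [0.506, -0.492, -0.493, 0.509]
force: [-25.8, -2.5, 17.3]
finger_gap: -0.3
shift [-0.008 -0.055 -0.147] turn -0.001 hd -179.81 tcp [506.1  -0.6  19. ] t 9.6 F [-25.8  -2.5  17.3]
```

View pics/w5.png

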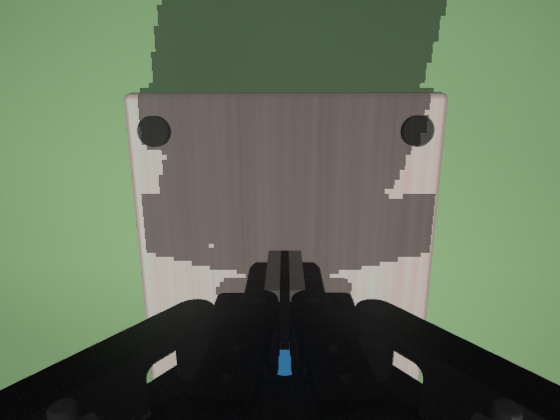

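Run:
```python
from h import *
s=cams.get_image("scene")
print(proj(s,[[608,0,14],[690,-30,14],[690,30,14],[690,-30,20],[708,0,14],[677,-30,14],[677,-30,37],[743,65,14],[743,-65,14]]).round(1).tolist())
I=s["img"]; o=(262,228); z=8
J=cv2.resize(I[228:300,262:342],None,fx=8,fy=8,interpolation=cv2.INTER_CUBIC)
cv2.imwrite("pics/sc5.png",J)
```

```text
[[285.9, 251.9], [283.3, 278.8], [304.9, 274.0], [283.3, 277.6], [296.1, 282.1], [282.0, 274.8], [282.2, 270.1], [323.6, 287.9], [275.6, 299.1]]
```

View pics/sc5.png

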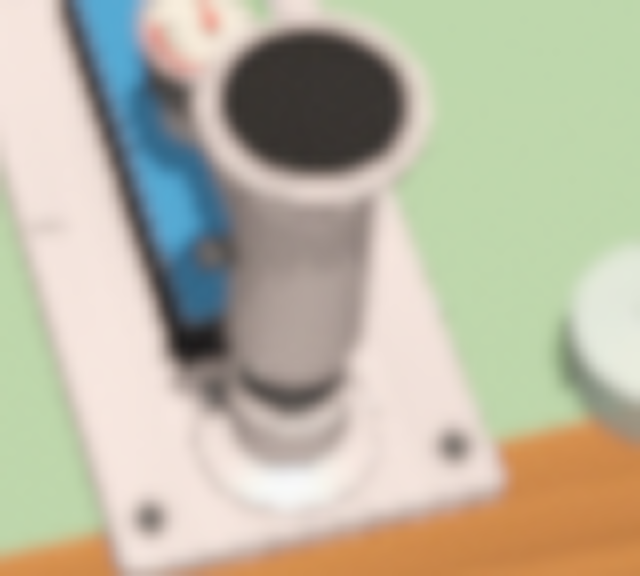

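```bash
python3 -m crank '[[[0,-0.05,0],0],[[0,-0.05,0],0],[[0,-0.05,-0.03],0],[[0,-0.05,-0.06],0],[[0,-0.05,-0.09],0],[[0,-0.05,-0.12],0],[[0,-0.05,-0.12],0],[[0,-0.05,-0.12],0],[[0,-0.05,-0.12],0],[[0,-0.05,-0.12],0]]'; python3 go.py 515 -1 22 180.2; python3 -c "
from h import *
s=axes()[2];print(s['dq'],s['ft_torque'])"
```

```text
time_s: 10.95
tcp_pos: [506.2, -0.3, 21.7]
orientation: [0.51, -0.488, -0.489, 0.513]
force: [-44.5, -2.4, 36.1]
finger_gap: -0.2
shift [-0.012 -0.012 -0.147] turn -0.003 hd -179.82 tcp [ 5.062e+02 -3.000e-01  2.170e+01] t 10.95 F [-44.5  -2.4  36.1]
[ 1.80224739e-04 -3.73878728e-04  3.55979712e-05 -4.70186948e-04
 -8.83580131e-04  3.48030238e-05] [-4.83791204e-01  9.05421101e+00 -8.79055918e-03]
```

It's solidly blocked: the TCP stayed at 506 while the force rose to 44 N, so I'll stop pushing. Next I'll back out and look at the far end from the side with the wrist camera.

```bash
python3 -m crank '[[[0,0,0.3],0],[[0,-0.9,0.3],0],[[0,-1.9,0.3],-1.5],[[0,-2.9,0.2],-3],[[-0.1,-3.8,0],-4.7],[[-0.3,-3.8,-0.6],-6.4],[[-0.6,-3.8,-1.2],-8.1],[[-1,-3.8,-1.8],-9.8],[[-1.33,-3.8,-2.4],-11.5],[[-1.33,-3.8,-2.4],-13.2]]'; python3 go.py 650 -80 245 -90
python3 - <<'E'
from h import *
d=cams.get_image("wrist"); cv2.imwrite("pics/w6.png",d["img"])
t=cams.get_image("top"); cv2.imwrite("pics/t6.png",cv2.resize(t["img"][140:270,230:320],None,fx=4.5,fy=4.5,interpolation=cv2.INTER_CUBIC))
E
```

```text
time_s: 12.2
tcp_pos: [662.4, -80.7, 240.1]
orientation: [0.08, -0.047, -0.702, 0.706]
force: [-0.7, -0.1, -1.1]
finger_gap: 0.0
shift [ 0.21  -0.073  0.026] turn -1.725 hd -100.35 tcp [662.4 -80.7 240.1] t 12.2 F [-0.7 -0.1 -1.1]
```

View pics/w6.png

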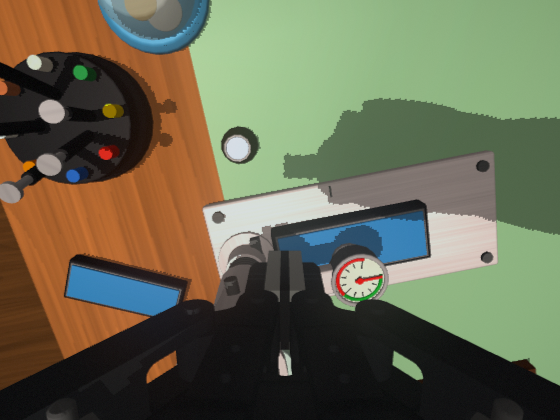

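View pics/t6.png

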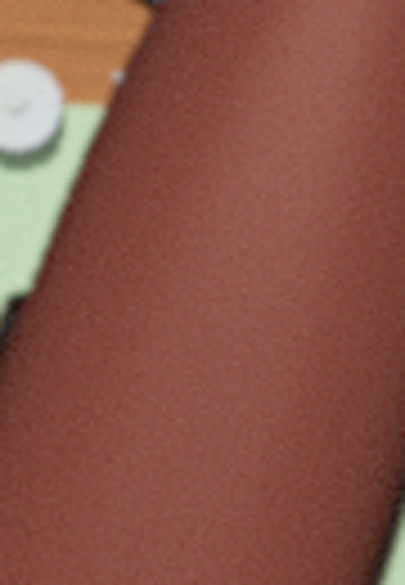

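The side view shows the cushion's far end against the back stop at px (268,240). The plate tick is at (330,190) and the red hand is at its start direction. I'll compute the cushion centre relative to the plate in this one view.

Run:
```python
from h import *
np.set_printoptions(precision=1,suppress=True)
d=cams.get_image("wrist"); I=d["img"]
cv2.imwrite("pics/w7.png",cv2.resize(I[130:330,190:510],None,fx=2.4,fy=2.4,interpolation=cv2.INTER_CUBIC))
px=dict(tick=(330,190),nearc1=(493,152),nearc2=(497,263),farc=(204,207))
for k,v in px.items(): print(k,ray(d,[v],14)[0])
for k,v in dict(pad_near_R=(424,207),pad_near_L=(430,257),pad_far_R=(276,241)).items(): print(k,ray(d,[v],40)[0])
print("dial c",ray(d,[(360,280)],114)[0], "stop",ray(d,[(268,226)],20)[0], axes()[0])
```

```text
tick [605.8 -55.2  14. ]
nearc1 [432.5 -62.2  14. ]
nearc2 [432.4  64.7  14. ]
farc [738.3 -62.7  14. ]
pad_near_R [519.3 -26.3  40. ]
pad_near_L [517.7  28.7  40. ]
pad_far_R [670.6 -20.4  40. ]
dial c [606.   -0.3 114. ] stop [676.6 -31.1  20. ] [661.1 -79.1 242.9]
```

View pics/w7.png

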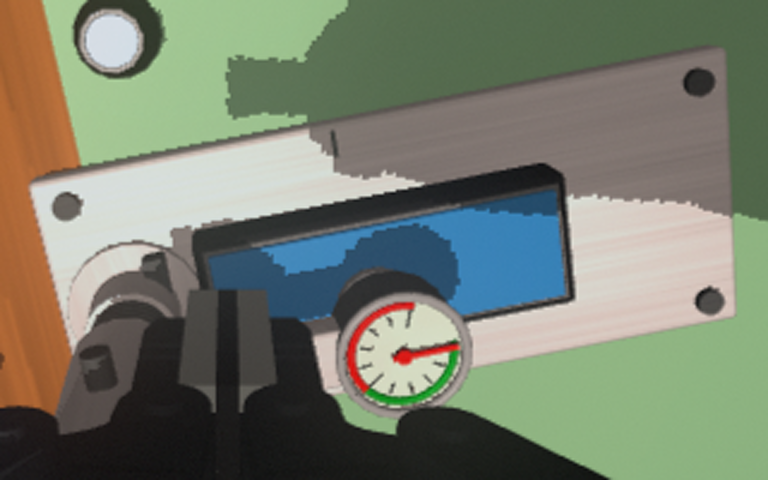

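Run:
```python
from h import *
np.set_printoptions(precision=1,suppress=True)
d=cams.get_image("wrist"); I=d["img"].copy()
print(np.array(d["cam_to_world"])[:3,3])
x0=606;y0=1
z=6; u0,v0,w,h=230,190,110,90
J=cv2.resize(I[v0:v0+h,u0:u0+w],None,fx=z,fy=z,interpolation=cv2.INTER_CUBIC)
cv2.imwrite("pics/w8a.png",J)
def P(x,y,zz,c,txt=""):
    p=proj(d,[[x0+x,y0+y,zz]])[0]; q=(int((p[0]-u0+.5)*z),int((p[1]-v0+.5)*z)); cv2.circle(J,q,4,c,-1); cv2.putText(J,txt,q,0,.4,c,1)
for yy in(-30,-20,-10): 
    P(82,yy,14,(0,0,255),"82@14"); P(82,yy,24,(255,0,255),"82@24")
for zz in(14,37): P(71,-31,zz,(0,255,0),"71@%d"%zz)
for a in range(0,360,30): P(100+34*np.cos(np.radians(a)),34*np.sin(np.radians(a)),14,(255,0,0))
cv2.imwrite("pics/w8.png",J)
```

```text
[ 653.6 -145.8  385.7]
```

View pics/w8.png

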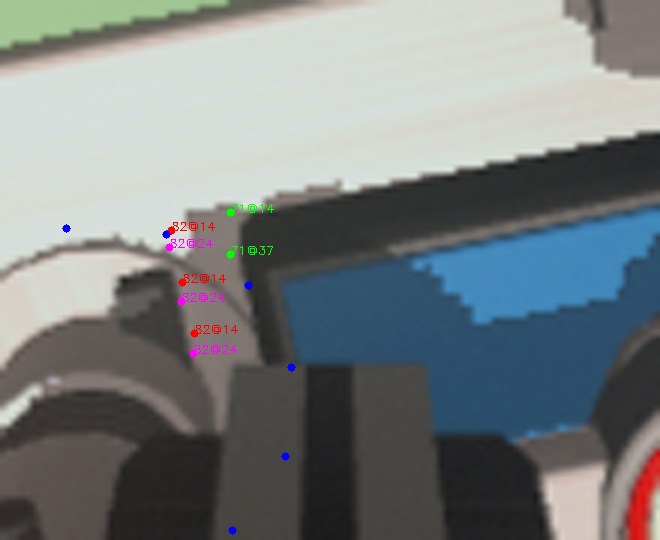

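View pics/w8a.png

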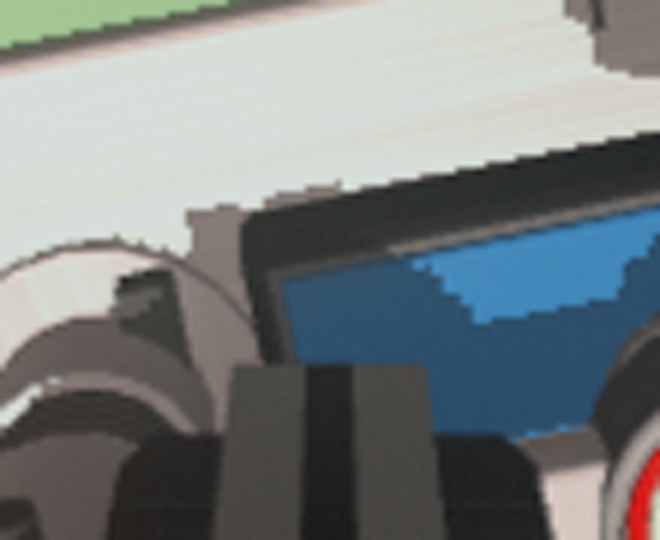

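The stop face (82 mm) really is about 11 mm beyond the cushion's end. What the end seems to be catching on is the column's base ring, or possibly friction from pressing down. I'll grip the near end again, lift it slightly clear of the plate and carry it the last 10 mm.

```bash
python3 go.py 470 -0.5 120 180.2; python3 go.py 470 -0.5 18 180.2
```

```text
shift [ 3.279  2.192 -0.709] turn 13.161 hd -100.83 tcp [660.9 -78.9 243.4] t 12.4 F [-0.   0.3  0.5]
shift [ 3.206  3.89  -0.728] turn 13.161 hd -100.83 tcp [660.9 -78.9 243.4] t 12.4 F [-0.   0.3  0.5]
```

```bash
python3 -m crank '[[[0.6,0,-0.1],1.6],[[1.2,0,-0.2],3.2],[[1.8,0,-0.4],4.9],[[2.5,0,-0.6],6.6],[[3.1,0.5,-0.7],8.3],[[3.25,1.2,-0.72],10],[[3.25,1.9,-0.72],11.7],[[3.23,2.6,-0.72],13.16],[[3.21,3.2,-0.73],13.16],[[3.21,3.5,-0.73],13.16]]' 0 60; python3 go.py 523 -0.8 18 180.2
```

```text
time_s: 13.65
tcp_pos: [469.9, 0.2, 40.1]
orientation: [0.51, -0.489, -0.488, 0.512]
force: [-0.0, -0.2, 0.9]
finger_gap: 85.7
shift [-0.016  0.328 -0.901] turn -0.023 hd -179.94 tcp [4.699e+02 2.000e-01 4.010e+01] t 13.65 F [-0.  -0.2  0.9]
```

```bash
python3 -c "
from h import *
p,A,s=axes();print(A.round(3))"; python3 -m crank '[[[0,0.1,0],0],[[0,0.2,0],0],[[0,0.33,-0.1],0],[[0,0.33,-0.2],0],[[0,0.33,-0.35],0],[[-0.01,0.33,-0.5],0],[[-0.01,0.33,-0.65],0],[[-0.01,0.33,-0.8],0],[[-0.01,0.33,-0.9],0],[[-0.01,0.33,-0.9],0]]'; python3 go.py 523 -0.8 18 180.2
```

```text
[[-0.001 -0.045 -0.999]
 [ 1.    -0.003 -0.001]
 [-0.003 -0.999  0.045]]
time_s: 14.9
tcp_pos: [523.2, -0.4, 17.8]
orientation: [0.51, -0.489, -0.488, 0.512]
force: [-0.1, 0.2, 0.3]
finger_gap: 85.3
shift [-0.006 -0.003  0.003] turn -0.023 hd -179.94 tcp [ 5.232e+02 -4.000e-01  1.780e+01] t 14.9 F [-0.1  0.2  0.3]
```

```bash
python3 -m crank '[[[0,0,0],0],[[0,0,0],0],[[0,0,0],0],[[0,0,0],0],[[0,0,0],0],[[0,-0.03,0],0],[[0,-0.06,0],0],[[0,-0.06,0],0],[[0,-0.06,0],0],[[0,-0.06,0],0]]' 1 60; python3 go.py 533 -0.8 21 180.2;  python3 - <<'E'
from h import *
d=cams.get_image("scene"); o=(240,200)
cv2.imwrite("pics/s9.png",cv2.resize(d["img"][200:300,240:340],None,fx=6,fy=6,interpolation=cv2.INTER_CUBIC))
E
```

```text
time_s: 16.15
tcp_pos: [523.1, -0.3, 21.2]
orientation: [0.51, -0.489, -0.488, 0.512]
force: [-1.0, -0.6, -3.7]
finger_gap: 58.2
shift [-0.008 -0.004 -0.164] turn -0.022 hd -179.93 tcp [ 5.231e+02 -3.000e-01  2.120e+01] t 16.15 F [-1.  -0.6 -3.7]
```

View pics/s9.png

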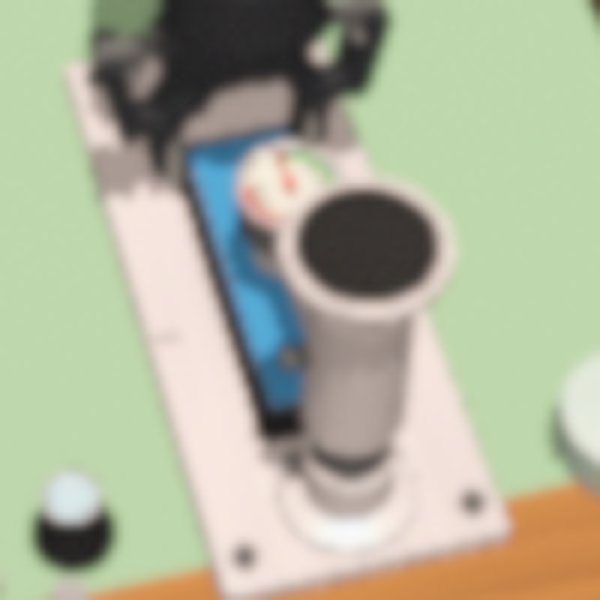

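```bash
python3 -m crank '[[[0,0,-0.02],0],[[0,0,-0.04],0],[[0,0,-0.06],0],[[0,0,-0.08],0],[[0,0,-0.1],0],[[0,0,-0.1],0],[[0,0,-0.1],0],[[0,0,-0.1],0],[[0,0,-0.1],0],[[0,0,-0.1],0]]'; python3 go.py 533 -0.8 21 180.2
```

```text
time_s: 17.45
tcp_pos: [523.3, 0.0, 18.7]
orientation: [0.514, -0.486, -0.485, 0.515]
force: [-24.2, -2.6, 2.0]
finger_gap: 58.4
shift [-0.014 -0.048 -0.158] turn -0.029 hd -179.97 tcp [523.3   0.   18.7] t 17.45 F [-24.2  -2.6   2. ]
```

```bash
python3 -m crank '[[[0,-0.05,0.05],0],[[0,-0.1,0.05],0],[[0,-0.13,0.03],0],[[0,-0.13,0],0],[[0,-0.13,-0.03],0],[[0,-0.13,-0.06],0],[[0,-0.13,-0.09],0],[[0,-0.13,-0.12],0],[[0,-0.13,-0.15],0],[[0,-0.13,-0.15],0]]'; python3 go.py 533 -0.8 21 180.2;  python3 - <<'E'
from h import *
d=cams.get_image("scene"); o=(240,200)
cv2.imwrite("pics/s10.png",cv2.resize(d["img"][200:300,240:340],None,fx=6,fy=6,interpolation=cv2.INTER_CUBIC))
E
```

```text
time_s: 18.7
tcp_pos: [533.1, 0.0, 26.0]
orientation: [0.513, -0.486, -0.485, 0.515]
force: [0.3, -0.1, -2.9]
finger_gap: 58.6
shift [-0.013  0.084 -0.004] turn -0.029 hd -179.97 tcp [533.1   0.   26. ] t 18.7 F [ 0.3 -0.1 -2.9]
```

View pics/s10.png

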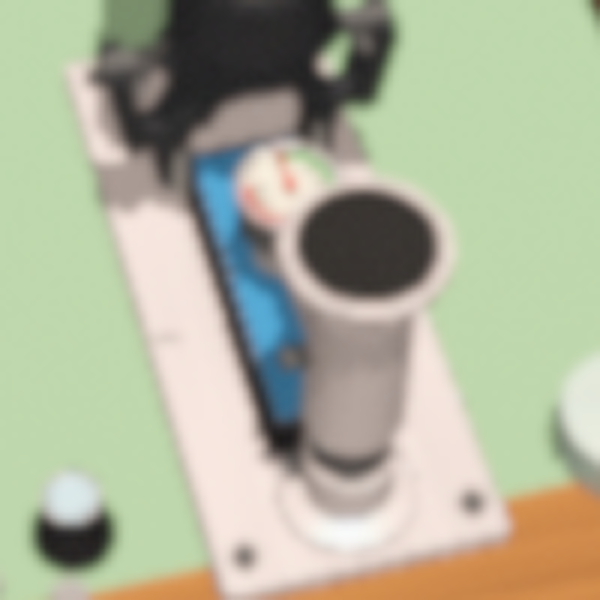

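Lifted 7 mm, it moved forward freely by 10 mm, so something low (about 3 mm) was in the way. Now I'll lower it and let go.

```bash
python3 -m crank '[[[0,0.03,0],0],[[0,0.06,0],0],[[0,0.09,0],0],[[0,0.11,0],0],[[0,0.12,0],0],[[0,0.12,0],0],[[0,0.12,0],0],[[0,0.12,0],0],[[0,0.12,0],0],[[0,0.12,0],0]]'; python3 go.py 533 -0.8 18 180.2
```

```text
time_s: 20.0
tcp_pos: [532.6, -0.0, 18.9]
orientation: [0.513, -0.486, -0.485, 0.515]
force: [-2.5, -1.4, 0.9]
finger_gap: 58.1
shift [-0.013  0.014 -0.007] turn -0.029 hd -179.98 tcp [532.6  -0.   18.9] t 20.0 F [-2.5 -1.4  0.9]
```

```bash
python3 -m crank '[[[0,0,0],0],[[0,0,0],0],[[0,0,0],0],[[0,0,0.25],0],[[0,0,0.6],0],[[0,0,1],0],[[0,-0.8,1.1],0],[[0,-1.8,1.1],0],[[0,-2.8,0.9],0],[[0,-3.8,0.5],0]]' 0; python3 go.py 560 -90 245 240
python3 - <<'E'
from h import *
d=cams.get_image("wrist"); cv2.imwrite("pics/w11.png",d["img"]); 
p,A,s=axes(); print(A.round(3))
E
```

```text
time_s: 21.25
tcp_pos: [515.2, 0.6, 248.9]
orientation: [0.513, -0.486, -0.485, 0.515]
force: [1.5, -1.5, 0.8]
finger_gap: 85.6
shift [-1.51   0.027 -0.749] turn -9.997 hd -179.98 tcp [515.2   0.6 248.9] t 21.25 F [ 1.5 -1.5  0.8]
[[-0.    -0.044 -0.999]
 [ 1.    -0.005  0.   ]
 [-0.005 -0.999  0.044]]
```

View pics/w11.png

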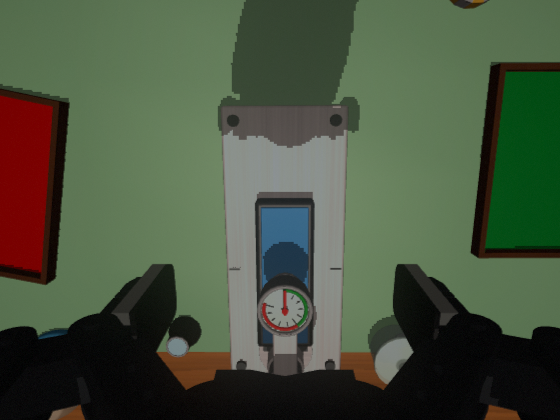

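This view shows the whole cushion, lined up with the plate. The pad's near edge is at row 206 and the ticks are at row 268.

Run:
```python
from h import *
np.set_printoptions(precision=1,suppress=True)
d=cams.get_image("wrist"); I=d["img"]
for k,v in dict(near1=(222,106),near2=(346,106),tickL=(236,268),tickR=(335,268)).items(): print(k,ray(d,[v],14)[0])
for k,v in dict(padn1=(260,206),padn2=(309,206),padfarL=(262,344),padfarR=(308,344)).items(): print(k,ray(d,[v],40)[0])
print("dial",ray(d,[(285,311)],114)[0])
cv2.imwrite("pics/w12.png",cv2.resize(I[190:370,210:360],None,fx=3.3,fy=3.3,interpolation=cv2.INTER_CUBIC))
```

```text
near1 [440.4 -66.   14. ]
near2 [440.5  61.1  14. ]
tickL [617.6 -57.   14. ]
tickR [617.5  55.2  14. ]
padn1 [539.7 -26.7  40. ]
padn2 [539.7  23.1  40. ]
padfarL [697.1 -27.   40. ]
padfarR [697.   24.2  40. ]
dial [616.2  -1.2 114. ]
```

View pics/w12.png

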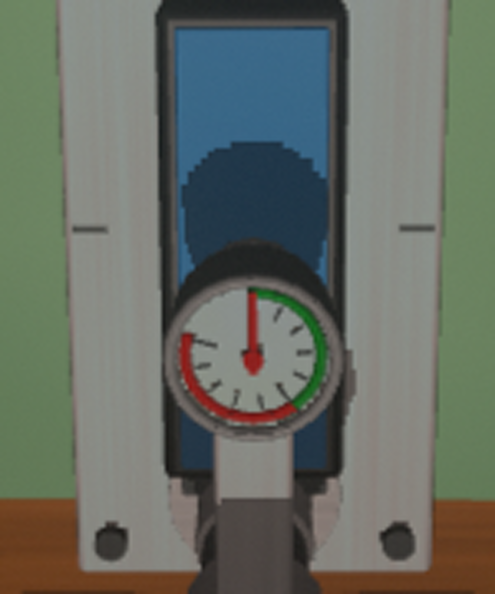

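Run:
```python
from h import *
np.set_printoptions(precision=1,suppress=True)
d=cams.get_image("wrist"); I=d["img"]; print(axes()[0])
cv2.imwrite("pics/w13.png",cv2.resize(I[190:370,210:360],None,fx=3.3,fy=3.3,interpolation=cv2.INTER_CUBIC))
f=lambda u,v:((u+.5)/3.3-.5+210,(v+.5)/3.3-.5+190)
for k,v in dict(tickL=(90,229),tickR=(417,229),plR=(447,200),plL=(62,200)).items(): print(k,ray(d,[f(*v)],14)[0])
for k,v in dict(padn1=(176,27),padn2=(331,27),padfarL=(182,470),padfarR=(330,470)).items(): print(k,ray(d,[f(*v)],40)[0])
print("dial",ray(d,[f(254,353)],114)[0])
```

```text
[517.4   0.  249.8]
tickL [603.9 -54.8  14. ]
tickR [603.7  55.8  14. ]
plR [593.4  65.5  14. ]
plL [593.6 -64.   14. ]
padn1 [529.  -23.2  40. ]
padn2 [528.9  23.9  40. ]
padfarL [678.5 -23.1  40. ]
padfarR [678.3  25.8  40. ]
dial [599.4   0.4 114. ]
```

View pics/w13.png

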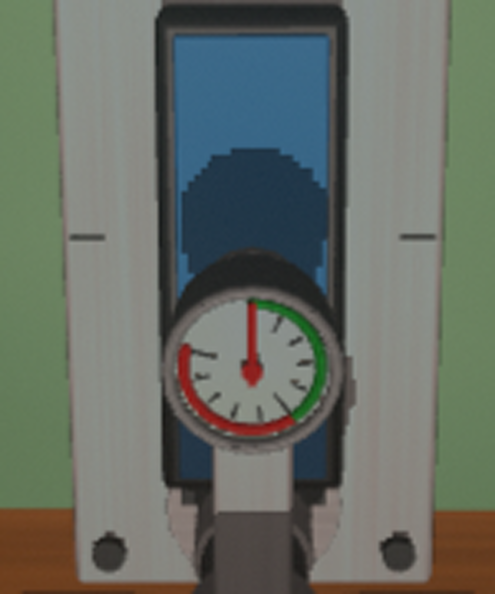

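The pad centre (603.7, 0.8) matches the tick line (603.8, 0.5) in the same view, and its length of 149.5 mm means it is flat. The cushion is placed, so I'll move the shut fingers over the palm plate.

```bash
python3 go.py 706.5 1.5 212 180.2
```

```text
shift [ 0.024  0.466 -3.18 ] turn -0.029 hd -179.97 tcp [517.4   0.  249.8] t 21.4 F [ 0.   0.2 -0.5]
```

```bash
python3 -m crank '[[[0,0,-0.5],0],[[0,0,-1],0],[[0.02,0,-1.5],0],[[0.02,0,-2],0],[[0.02,0,-2.5],0],[[0.02,0,-2.9],0],[[0.02,0.1,-3.18],0],[[0.02,0.3,-3.18],0],[[0.02,0.46,-3.18],0],[[0.02,0.46,-3.18],0]]' 1; python3 go.py 706.5 1.5 180 180.2
python3 - <<'E'
from h import *
d=cams.get_image("wrist"); cv2.imwrite("pics/w14.png",d["img"])
E
```

```text
time_s: 22.65
tcp_pos: [705.3, 1.4, 211.3]
orientation: [0.512, -0.487, -0.486, 0.514]
force: [0.2, -0.2, 0.2]
finger_gap: -0.2
shift [ 0.003  0.519 -0.048] turn -0.028 hd -179.97 tcp [705.3   1.4 211.3] t 22.65 F [ 0.2 -0.2  0.2]
```

View pics/w14.png

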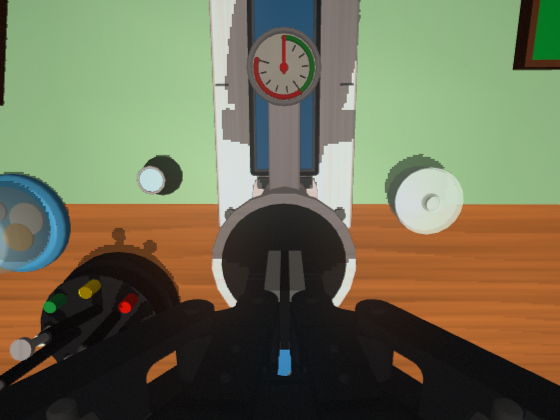

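```bash
python3 -c "
from h import *
d=cams.get_image('wrist'); print(ray(d,[(284.5,263)],197))"; python3 -m crank '[[[0,0.1,-0.01],0],[[0,0.2,-0.02],0],[[0,0.27,-0.03],0],[[0,0.34,-0.03],0],[[0,0.41,-0.04],0],[[0,0.48,-0.04],0],[[0,0.54,-0.05],0],[[0,0.54,-0.05],0],[[0,0.54,-0.05],0],[[0,0.54,-0.05],0]]'; python3 go.py 706.5 1.5 175 180.2
```

```text
[[7.06705808e+02 7.02527082e-01 1.97000000e+02]]
time_s: 24.0
tcp_pos: [707.0, 1.2, 181.1]
orientation: [0.512, -0.488, -0.486, 0.514]
force: [-5.0, 0.9, 6.7]
finger_gap: 0.1
shift [0.005 0.101 0.003] turn -0.027 hd -179.96 tcp [707.    1.2 181.1] t 24.0 F [-5.   0.9  6.7]
```

```bash
python3 -m crank '[[[0,0.02,0],0],[[0,0.04,0],0],[[0,0.06,0],0],[[0,0.08,0],0],[[0,0.08,0],0],[[0,0.08,0],0],[[0,0.08,0],0],[[0,0.08,0],0],[[0,0.08,0],0],[[0,0.08,0],0]]'; python3 go.py 706.5 1.5 175 180.2
```

```text
time_s: 25.25
tcp_pos: [707.0, 1.3, 178.3]
orientation: [0.511, -0.488, -0.487, 0.514]
force: [-5.1, 0.8, 12.5]
finger_gap: 0.1
shift [0.004 0.056 0.005] turn -0.026 hd -179.96 tcp [707.    1.3 178.3] t 25.25 F [-5.1  0.8 12.5]
```

```bash
python3 -m crank '[[[0,0.02,0],0],[[0,0.04,0],0],[[0,0.05,0],0],[[0,0.05,0],0],[[0,0.05,0],0],[[0,0.05,0],0],[[0,0.05,0],0],[[0,0.05,0],0],[[0,0.05,0],0],[[0,0.05,0],0]]'; python3 go.py 706.5 1.5 175 180.2
python3 - <<'E'
from h import *
d=cams.get_image("wrist"); cv2.imwrite("pics/w15.png",cv2.resize(d["img"][:210,180:400],None,fx=2.6,fy=2.6,interpolation=cv2.INTER_CUBIC))
E
```

```text
time_s: 26.5
tcp_pos: [707.0, 1.2, 178.2]
orientation: [0.51, -0.489, -0.487, 0.513]
force: [-6.1, 0.9, 17.0]
finger_gap: -0.2
shift [0.005 0.053 0.006] turn -0.025 hd -179.95 tcp [707.    1.2 178.2] t 26.5 F [-6.1  0.9 17. ]
```

View pics/w15.png

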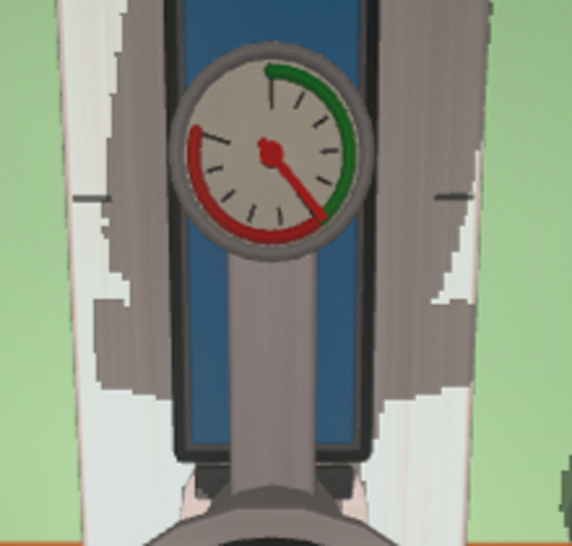

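The hand stands at about 141° (2.46 rad), near the join. But the TCP says only about 19 mm of travel, so I need to check that the foot really rests on the pad. I'll measure how far the head came down in the scene view.

Run:
```python
from h import *
np.set_printoptions(precision=2,suppress=True)
d=cams.get_image("scene"); I=d["img"]; cv2.imwrite("pics/scene16.png",I)
O=cv2.imread("pics/scene0.png")
cv2.imwrite("pics/s16.png",np.hstack([cv2.resize(x[205:265,265:335],None,fx=5.5,fy=5.5,interpolation=cv2.INTER_CUBIC) for x in(O,I)]))
for dr in (0,18.8,22): print(dr,"dial c",proj(d,[[606,1,114-dr]]),"palm",proj(d,[[706.5,1,197-dr]]))
```

```text
0 dial c [[287.03 229.11]] palm [[299.7  240.01]]
18.8 dial c [[286.83 233.5 ]] palm [[299.3  244.78]]
22 dial c [[286.8  234.24]] palm [[299.24 245.58]]
```

View pics/s16.png

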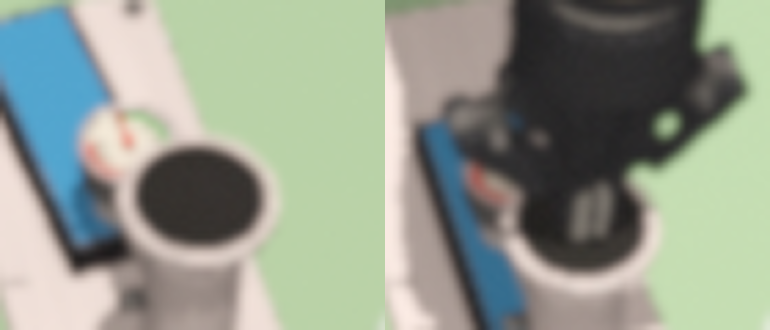

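Run:
```python
import cv2,numpy as np
O=cv2.imread("pics/scene0.png",0); I=cv2.imread("pics/scene16.png",0)
k=10; up=lambda x:cv2.resize(x,None,fx=k,fy=k,interpolation=cv2.INTER_CUBIC)
for (x0,x1,y0,y1) in [(292,312,246,257),(288,312,247,257),(295,314,244,256),(290,304,246,258)]:
    t=up(O[y0:y1,x0:x1]); m=cv2.matchTemplate(up(I[y0-4:y1+12,x0-4:x1+4]),t,cv2.TM_CCOEFF_NORMED)
    _,v,_,p=cv2.minMaxLoc(m); print(v,p[0]/k-4,p[1]/k-4, "drop mm",(p[1]/k-4)/ (5.57/22))
```

```text
0.9530860185623169 -0.3999999999999999 4.699999999999999 drop mm 18.563734290843804
0.9171648025512695 -0.3999999999999999 4.699999999999999 drop mm 18.563734290843804
0.9723505973815918 -0.5 4.699999999999999 drop mm 18.563734290843804
0.9914966225624084 0.0 4.9 drop mm 19.353680430879713
```

The head came down only about 18.8 mm, not 22. Either the pad sits about 3 mm high, perhaps with its far end on the base ring, or the head isn't all the way down. The pad's apparent width along its length will give its height.

Run:
```python
from h import *
np.set_printoptions(precision=2,suppress=True)
d=cams.get_image("wrist"); I=d["img"]; cv2.imwrite("pics/w17.png",I)
h=cv2.cvtColor(I,cv2.COLOR_BGR2HSV); H,S,V=[h[...,i].astype(int) for i in range(3)]
b=(H>95)&(H<115)&(S>100)&(V>40)
for rows in [(0,6),(6,12),(100,110),(110,120),(120,130),(130,140),(140,150),(150,160),(160,170)]:
    W=[];X=[]
    for v in range(*rows):
        u=np.where(b[v,220:350])[0]+220
        if len(u)<8: continue
        P=ray(d,[(u.min()-.5,v),(u.max()+.5,v)],40); W.append(abs(P[1,1]-P[0,1])); X.append(P[:,0].mean())
    if W: print(rows,"x",np.mean(X),"width",np.mean(W),len(W))
# plate widths
print(np.array(d["cam_to_world"])[:3,3], axes()[0])
```

```text
(0, 6) x 560.8383358686857 width 47.33850303297017 6
(6, 12) x 564.7079565117909 width 47.49513137692333 6
(100, 110) x 630.3012432772413 width 47.90410547392648 10
(110, 120) x 637.5578300727657 width 48.184670016128486 10
(120, 130) x 644.8999371889154 width 48.39265591765139 10
(130, 140) x 652.3292310402778 width 47.994456956297256 10
(140, 150) x 659.8467667401017 width 47.666737424159024 10
(150, 160) x 667.4545856785202 width 47.79868738107345 10
(160, 170) x 675.1542543265213 width 48.087079835969504 10
[645.15   1.04 323.42] [706.99   1.24 178.15]
```

View pics/w17.png

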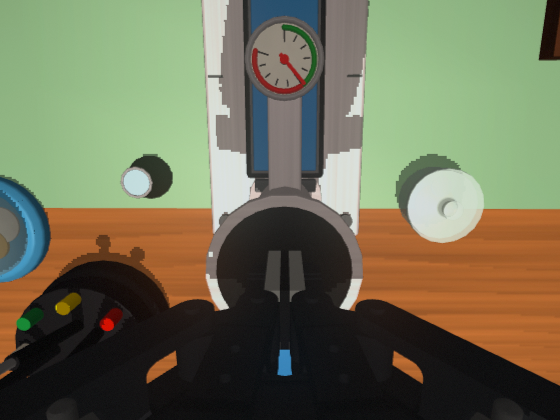

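The far half of the pad looks about 1% wider than the near half, so its far end sits a few mm high, probably on the base ring. I'll press slightly harder (about 22 N total) to confirm the foot is bottomed and see whether the hand stays.

```bash
python3 -m crank '[[[0,0.03,0],0],[[0,0.06,0],0],[[0,0.065,0],0],[[0,0.065,0],0],[[0,0.065,0],0],[[0,0.065,0],0],[[0,0.065,0],0],[[0,0.065,0],0],[[0,0.065,0],0],[[0,0.065,0],0]]'
python3 - <<'E'
from h import *
d=cams.get_image("wrist"); I=d["img"]; cv2.imwrite("pics/w18.png",np.hstack([cv2.resize(I[10:105,240:330],None,fx=4.3,fy=4.3,interpolation=cv2.INTER_CUBIC),cv2.resize(I[150:245,240:330],None,fx=4.3,fy=4.3,interpolation=cv2.INTER_CUBIC)]))
E
```

```text
time_s: 27.9
tcp_pos: [707.0, 1.2, 178.1]
orientation: [0.509, -0.49, -0.488, 0.513]
force: [-9.0, 1.0, 20.8]
finger_gap: -0.1
```

View pics/w18.png

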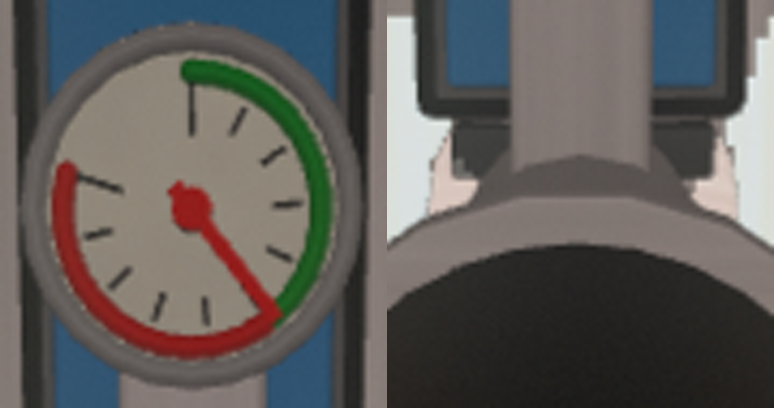

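```bash
python3 go.py 625 -125 240 270; python3 go.py 625 -125 110 270
```

```text
shift [-2.108 -0.958  1.413] turn -14.99 hd -179.94 tcp [707.    1.2 178.1] t 27.95 F [-9.1  2.  21. ]
shift [-2.095  1.206  1.317] turn -14.99 hd -179.94 tcp [707.    1.2 178.1] t 27.95 F [-9.1  2.  21. ]
```

```bash
python3 -m crank '[[[0,-0.4,0.01],0],[[0,-1,0.1],-1.2],[[-0.5,-1,0.4],-2.9],[[-1,-1,0.7],-4.6],[[-1.6,-1,1],-6.3],[[-2.1,-1,1.4],-8],[[-2.1,-0.4,1.38],-9.7],[[-2.1,0.2,1.36],-11.4],[[-2.1,0.8,1.34],-13.1],[[-2.1,1.2,1.32],-14.8]]'
python3 - <<'E'
from h import *
d=cams.get_image("wrist"); I=d["img"]; cv2.imwrite("pics/w19.png",I);print(axes()[0],axes()[1].round(2))
E
```

```text
time_s: 29.2
tcp_pos: [624.0, -125.0, 108.0]
orientation: [0.021, 0.011, -0.705, 0.709]
force: [-0.5, -1.1, 0.1]
finger_gap: 0.0
[ 622.8354891  -124.49894106  104.85724488] [[-1.   -0.05 -0.01]
 [ 0.01 -0.   -1.  ]
 [ 0.05 -1.    0.  ]]
```

View pics/w19.png

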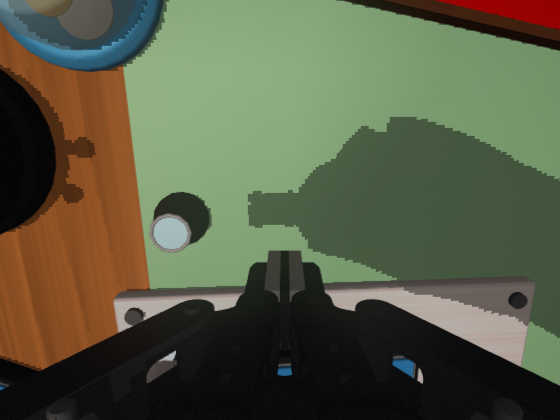

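```bash
python3 -m crank '[[[-0.2,0,0.1],0],[[-0.4,0,0.2],0],[[-0.7,0,0.2],0],[[-0.85,0,0.2],0],[[-0.85,0,0.2],0],[[-0.85,0,0.2],0],[[-0.85,0,0.2],0],[[-0.85,0,0.2],0],[[-0.85,0,0.2],0],[[-0.85,0,0.2],0]]' 0
python3 - <<'E'
from h import *
d=cams.get_image("wrist"); I=d["img"]; cv2.imwrite("pics/w20.png",cv2.resize(I[240:420,150:420],None,fx=2.9,fy=2.9,interpolation=cv2.INTER_CUBIC));print(axes()[0])
E
```

```text
time_s: 30.5
tcp_pos: [673.7, -136.8, 102.4]
orientation: [0.019, 0.016, -0.706, 0.708]
force: [0.3, -0.0, 0.5]
finger_gap: 85.4
[ 673.67194616 -136.78331245  102.39287115]
```

View pics/w20.png

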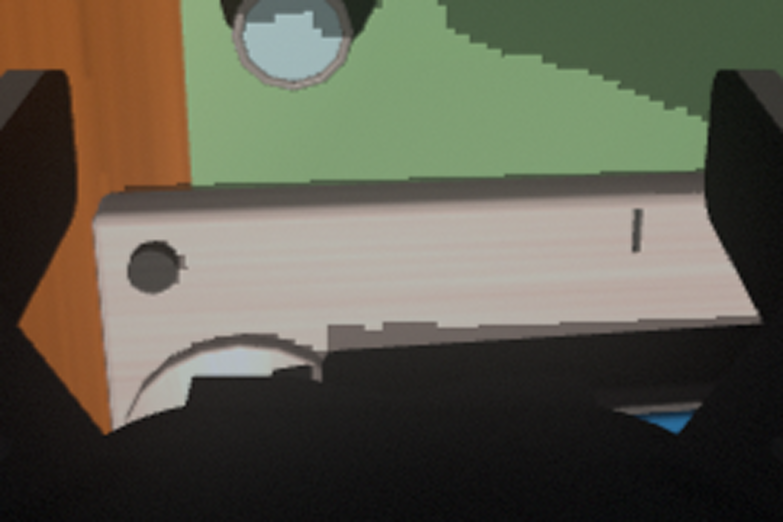

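The side view settles it: the column's base disc is about 5 mm thick, and the cushion's far end rests on it, tilted about 2°. The foot bottomed on the raised pad with the hand at 2.45, near the join. To check with the cushion flat, I'll draw it back just off the disc (about 10 mm) and press again.

```bash
python3 go.py 465 -0.5 60 180.2; python3 -m crank '[[[0.9,0,0],1.6],[[1.8,0,0],3.2],[[2.7,0,-0.2],4.9],[[3.4,0,-0.8],6.6],[[3.47,0.2,-1.5],8.3],[[3.45,0.4,-2.1],10],[[3.42,0.7,-2.28],11.7],[[3.42,0.9,-2.28],13.4],[[3.4,1.1,-2.28],15],[[3.4,1.2,-2.28],15.05]]' 0 60; python3 go.py 531 0 18 180.2
```

```text
shift [ 3.451  0.869 -2.256] turn 14.917 hd -90.3 tcp [ 673.7 -136.8  102.4] t 30.55 F [0.1 0.5 0. ]
time_s: 31.8
tcp_pos: [466.8, 1.0, 39.5]
orientation: [0.514, -0.491, -0.484, 0.511]
force: [-0.8, -0.5, -0.2]
finger_gap: 85.7
shift [-0.005  0.305 -1.087] turn -0.126 hd 179.45 tcp [466.8   1.   39.5] t 31.8 F [-0.8 -0.5 -0.2]
```

```bash
python3 -m crank '[[[0,0.15,0],-0.1],[[0,0.3,0],-0.1],[[0,0.3,-0.2],-0.1],[[0,0.3,-0.4],-0.1],[[0,0.3,-0.6],-0.1],[[0,0.3,-0.8],-0.1],[[0,0.3,-1],-0.1],[[0,0.3,-1.09],-0.1],[[0,0.3,-1.09],-0.1],[[0,0.3,-1.09],-0.1]]'; python3 go.py 531 0 18 180.2
```

```text
time_s: 33.05
tcp_pos: [530.9, 0.3, 18.2]
orientation: [0.511, -0.488, -0.487, 0.514]
force: [0.4, 0.1, 0.1]
finger_gap: 85.5
shift [-0.006  0.004 -0.002] turn -0.024 hd -179.95 tcp [5.309e+02 3.000e-01 1.820e+01] t 33.05 F [0.4 0.1 0.1]
```

```bash
python3 -m crank '[[[0,0,0],0],[[0,0,0],0],[[0,0,0],0],[[0,0,0],0],[[0,0,0.04],0],[[0,0,0.08],0],[[0,0,0.12],0],[[0,0,0.16],0],[[0,0,0.17],0],[[0,0,0.17],0]]' 1 40; python3 go.py 520.7 0 18 180.2
```

```text
time_s: 34.3
tcp_pos: [520.0, 0.4, 18.5]
orientation: [0.512, -0.488, -0.486, 0.514]
force: [-0.0, -0.5, -0.1]
finger_gap: 58.8
shift [-0.006  0.007 -0.012] turn -0.025 hd -179.95 tcp [5.20e+02 4.00e-01 1.85e+01] t 34.3 F [-0.  -0.5 -0.1]
```

```bash
python3 -m crank '[[[0,0,0],0],[[0,0,0],0],[[0,0,0],0],[[0,0,0.3],0],[[0,0,0.7],0],[[0,-0.5,0.9],0],[[0,-1.5,0.9],0],[[0,-2.5,0.8],0],[[0,-3.5,0.5],0],[[0,-3.8,-0.2],0]]' 0; python3 go.py 706.5 1.5 212 180.2
python3 - <<'E'
from h import *
np.set_printoptions(precision=1,suppress=True)
d=cams.get_image("wrist"); I=d["img"]
cv2.imwrite("pics/w21.png",cv2.resize(I[170:370,200:370],None,fx=3,fy=3,interpolation=cv2.INTER_CUBIC)); print(axes()[0])
import pickle; pickle.dump(d,open("d21.pkl","wb"))
E
```

```text
time_s: 35.55
tcp_pos: [545.8, 0.9, 250.9]
orientation: [0.51, -0.49, -0.488, 0.513]
force: [-0.2, -0.4, 0.5]
finger_gap: 85.4
shift [ 0.01   0.528 -2.704] turn -0.026 hd -179.96 tcp [545.8   0.9 250.9] t 35.55 F [-0.2 -0.4  0.5]
[550.    0.4 248.2]
```

View pics/w21.png

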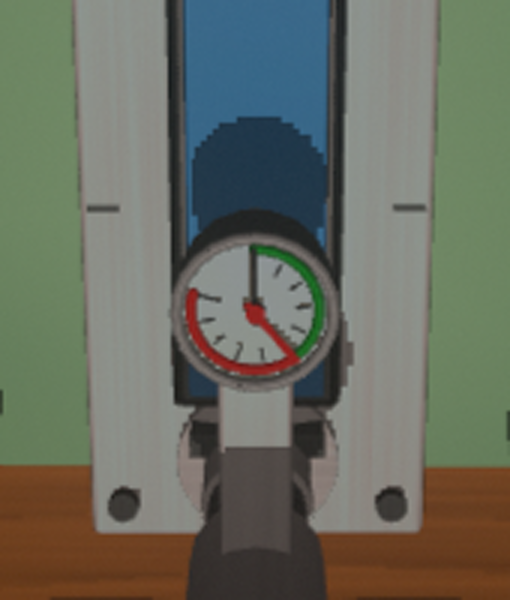

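The black hand is back at 0 and the red hand stayed near 2.45. The frame end now stands clear of the disc. I'll press again.

```bash
python3 go.py 706.5 1.2 205 180.2; python3 -m crank '[[[0,0,-0.5],0],[[0,0,-1],0],[[0,0,-1.5],0],[[0,0,-2],0],[[0.01,0.2,-2.4],0],[[0.01,0.4,-2.6],0],[[0.01,0.55,-2.6],0],[[0.01,0.6,-2.6],0],[[0.01,0.6,-2.6],0],[[0.01,0.6,-2.6],0]]' 1; python3 go.py 706.5 1.2 178 180.2
```

```text
shift [ 0.016  0.601 -2.639] turn -0.032 hd -179.99 tcp [5.500e+02 4.000e-01 2.482e+02] t 35.6 F [-1.3 -0.2 -0.4]
time_s: 36.85
tcp_pos: [704.1, 0.8, 206.2]
orientation: [0.51, -0.49, -0.488, 0.512]
force: [0.2, 1.1, 0.5]
finger_gap: -0.2
shift [ 0.009  0.467 -0.06 ] turn -0.033 hd -180.0 tcp [704.1   0.8 206.2] t 36.85 F [0.2 1.1 0.5]
```

```bash
python3 -m crank '[[[0,0.08,-0.04],0],[[0,0.16,-0.05],0],[[0,0.24,-0.05],0],[[0,0.32,-0.06],0],[[0,0.4,-0.06],0],[[0,0.46,-0.06],0],[[0,0.5,-0.06],0],[[0,0.53,-0.065],0],[[0,0.54,-0.065],0],[[0,0.54,-0.065],0]]'; python3 go.py 706.5 1.2 175 180.2
```

```text
time_s: 38.1
tcp_pos: [706.9, 0.7, 175.3]
orientation: [0.509, -0.49, -0.488, 0.512]
force: [-2.6, 0.4, 11.4]
finger_gap: 0.2
shift [0.008 0.005 0.007] turn -0.032 hd -179.99 tcp [7.069e+02 7.000e-01 1.753e+02] t 38.1 F [-2.6  0.4 11.4]
```

```bash
python3 -m crank '[[[0,0.03,0],0],[[0,0.05,0],0],[[0,0.055,0],0],[[0,0.055,0],0],[[0,0.055,0],0],[[0,0.055,0],0],[[0,0.055,0],0],[[0,0.055,0],0],[[0,0.055,0],0],[[0,0.055,0],0]]'; python3 go.py 706.5 1.2 175 180.2
python3 - <<'E'
from h import *
d=cams.get_image("wrist"); I=d["img"]; cv2.imwrite("pics/w22.png",cv2.resize(I[0:200,190:380],None,fx=3,fy=3,interpolation=cv2.INTER_CUBIC))
E
```

```text
time_s: 39.35
tcp_pos: [707.0, 0.7, 175.1]
orientation: [0.508, -0.491, -0.489, 0.511]
force: [-6.7, 1.4, 19.1]
finger_gap: 0.1
shift [0.008 0.003 0.009] turn -0.03 hd -179.98 tcp [7.070e+02 7.000e-01 1.751e+02] t 39.35 F [-6.7  1.4 19.1]
```

View pics/w22.png

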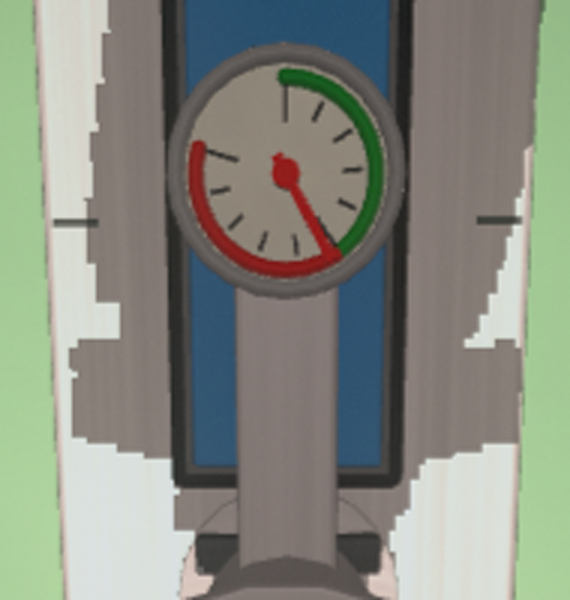

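The head bottomed at 21.9 mm this time, as it should. The hand stands at about 149° (2.61 rad), just past the join onto the red arc, so it's the red tray. Now I'll spring it up and take the cushion out.

```bash
python3 go.py 465 0.3 45 180.2; python3 -m crank '[[[0,-0.5,0],0],[[0,-1,0.3],0],[[0,-1.1,1.2],0],[[0,-1.1,2.1],0],[[0,-1,3],0],[[0,-0.7,3.8],0],[[0,0,4.05],0],[[0,0.9,4],0],[[0,1.8,3.95],0],[[0,2.35,3.93],0]]' 0 60; python3 go.py 525 0.3 18 180.2
```

```text
shift [0.008 2.327 3.944] turn -0.03 hd -179.98 tcp [7.070e+02 7.000e-01 1.751e+02] t 39.4 F [-6.   0.9 19.5]
time_s: 40.65
tcp_pos: [464.1, 0.3, 40.5]
orientation: [0.509, -0.49, -0.488, 0.512]
force: [-0.3, 0.9, 0.5]
finger_gap: 85.1
shift [ 0.002  0.332 -1.03 ] turn -0.03 hd -179.98 tcp [4.641e+02 3.000e-01 4.050e+01] t 40.65 F [-0.3  0.9  0.5]
```

```bash
python3 -m crank '[[[0,0.15,0],0],[[0,0.3,0],0],[[0,0.32,-0.2],0],[[0,0.32,-0.4],0],[[0,0.32,-0.6],0],[[0,0.32,-0.8],0],[[0,0.32,-0.98],0],[[0,0.32,-0.98],0],[[0,0.32,-0.98],0],[[0,0.32,-0.98],0]]'; python3 go.py 525 0.3 18 180.2; python3 -m crank '[[[0,0,0],0],[[0,0,0],0],[[0,0,0],0],[[0,0,0],0],[[0,-0.02,0.2],0],[[0,-0.02,0.5],0],[[0,-0.02,0.8],0],[[0,-0.02,1.1],0],[[0,-0.02,1.4],0],[[0,-0.02,1.65],0]]' 1 50; python3 go.py 525 0.3 18 180.2
```

```text
time_s: 41.9
tcp_pos: [521.7, 0.2, 18.9]
orientation: [0.509, -0.49, -0.488, 0.512]
force: [1.2, -0.9, 0.5]
finger_gap: 85.3
shift [ 0.001  0.012 -0.055] turn -0.03 hd -179.98 tcp [5.217e+02 2.000e-01 1.890e+01] t 41.9 F [ 1.2 -0.9  0.5]
time_s: 43.15
tcp_pos: [421.6, 0.4, 23.6]
orientation: [0.51, -0.49, -0.488, 0.512]
force: [-0.3, -0.7, -2.5]
finger_gap: 58.5
shift [-0.002  0.017 -1.726] turn -0.031 hd -179.98 tcp [4.216e+02 4.000e-01 2.360e+01] t 43.15 F [-0.3 -0.7 -2.5]
```

```bash
python3 -m crank '[[[0,0.02,0.03],0],[[0,0.04,0.06],0],[[0,0.06,0.08],0],[[0,0.08,0.08],0],[[0,0.09,0.08],0],[[0,0.09,0.08],0],[[0,0.09,0.08],0],[[0,0.09,0.08],0],[[0,0.09,0.08],0],[[0,0.09,0.08],0]]'; python3 go.py 525 0.3 18 180.2; python3 -m crank '[[[0,0,0],0],[[0,0,0],0],[[0,0,0],0],[[0,-0.2,0],0],[[0,-0.6,0],0],[[0,-0.8,-0.5],0],[[0,-0.75,-1.1],0],[[0,-0.6,-1.22],0],[[0,-0.3,-1.24],0],[[0,-0.05,-1.24],0]]' 0 60; python3 go.py 490 0.3 18 180.2
```

```text
time_s: 44.4
tcp_pos: [416.9, 0.3, 19.3]
orientation: [0.51, -0.49, -0.488, 0.512]
force: [-4.3, 0.2, 7.5]
finger_gap: 58.6
shift [-1.000e-03 -5.700e-02 -1.802e+00] turn -0.029 hd -179.98 tcp [4.169e+02 3.000e-01 1.930e+01] t 44.4 F [-4.3  0.2  7.5]
time_s: 45.65
tcp_pos: [490.0, 0.6, 17.5]
orientation: [0.51, -0.489, -0.488, 0.512]
force: [1.1, -0.4, -0.2]
finger_gap: 85.5
shift [-0.005 -0.009  0.   ] turn -0.029 hd -179.97 tcp [490.    0.6  17.5] t 45.65 F [ 1.1 -0.4 -0.2]
```

Run:
```python
from h import *
d=cams.get_image("wrist"); cv2.imwrite("pics/w23.png",d["img"]); print(axes()[0])
```

```text
[488.7319435    0.88572917  15.53282059]
```

View pics/w23.png

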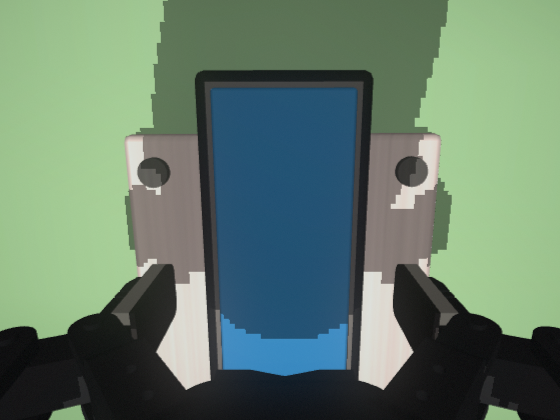

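The cushion sits centred between the open fingers near its middle. Now I'll grip and lift it while drawing back.

```bash
python3 -m crank '[[[0,0,0],0],[[0,0,0],0],[[0,0,0],0],[[0,0,0],0],[[0,0,0],0],[[0,-0.05,0.15],0],[[0,-0.2,0.4],0],[[0,-0.5,0.6],0],[[0,-0.8,0.6],0],[[0,-1,0.6],0]]' 1 70; python3 go.py 510 -317.5 90 168.4;python3 go.py 510 -317.5 10 168.4
```

```text
time_s: 46.95
tcp_pos: [456.4, 0.9, 78.6]
orientation: [0.51, -0.489, -0.487, 0.513]
force: [0.7, 0.5, -4.0]
finger_gap: 58.3
shift [-5.308 -0.209 -0.883] turn 1.935 hd -179.99 tcp [456.4   0.9  78.6] t 46.95 F [ 0.7  0.5 -4. ]
shift [-5.302  1.123 -0.944] turn 1.935 hd -179.99 tcp [456.4   0.9  78.6] t 46.95 F [ 0.7  0.5 -4. ]
```

```bash
python3 -m crank '[[[-0.3,-0.1,-0.05],0.2],[[-0.9,-0.2,-0.15],0.5],[[-1.6,-0.2,-0.3],0.8],[[-2.3,-0.2,-0.45],1.1],[[-3,-0.2,-0.6],1.4],[[-3.7,-0.2,-0.7],1.7],[[-4.4,-0.2,-0.8],1.94],[[-5,-0.2,-0.88],1.94],[[-5.3,-0.2,-0.88],1.94],[[-5.3,-0.2,-0.88],1.94]]'; python3 go.py 510 -317.5 60 168.4
python3 - <<'E'
from h import *
d=cams.get_image("wrist"); cv2.imwrite("pics/w24.png",d["img"]); print(axes()[0])
E
```

```text
time_s: 48.2
tcp_pos: [509.3, -318.2, 88.9]
orientation: [0.558, -0.539, -0.433, 0.46]
force: [0.7, 0.2, -3.0]
finger_gap: 58.5
shift [ 0.02   0.48  -0.032] turn -0.025 hd 168.25 tcp [ 509.3 -318.2   88.9] t 48.2 F [ 0.7  0.2 -3. ]
[ 509.37339738 -317.00765109   88.95999661]
```

View pics/w24.png

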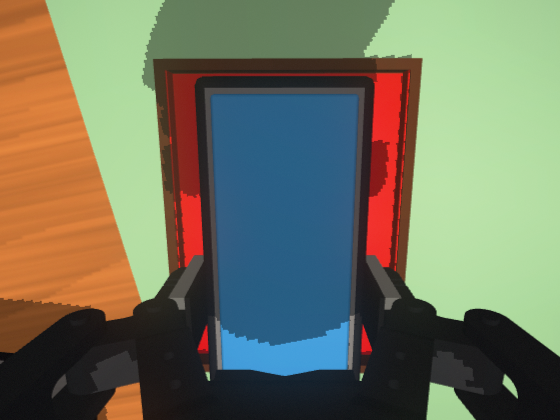

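Run:
```python
from h import *
np.set_printoptions(precision=1,suppress=True)
d=cams.get_image("wrist"); p,A,s=axes(); u=np.array([np.cos(np.radians(-11.6)),np.sin(np.radians(-11.6)),0])
v=np.array([-u[1],u[0],0])
for k,px,z in(("trayL",(156,60),18),("trayR",(421,59),18),("fr L",(200,80),108),("fr R",(370,80),108)):
    q=ray(d,[px],z)[0]; print(k,q,"along",(q-p)@u,"lat",(q-p)@v)
q=ray(d,[(156,60),(421,59)],18); e=q[1]-q[0]; print("width",np.linalg.norm(e),"near-edge dir",np.degrees(np.arctan2(e[1],e[0]))-90)
```

```text
trayL [ 399.7 -369.3   18. ] along -97.00569131772525 lat -73.90785361332027
trayR [ 429.3 -224.9   18. ] along -97.02100734547969 lat 73.40770320306866
fr L [ 429.1 -329.5  108. ] along -76.19088119884067 lat -29.050353671417792
fr R [ 440.5 -274.9  108. ] along -76.03043291965896 lat 26.760704949530137
width 147.31555761257337 near-edge dir -11.594043101997954
```

```bash
python3 go.py 510 -317.5 10 168.4; python3 -m crank '[[[0.02,0.2,-0.01],0],[[0.02,0.4,-0.03],0],[[0.02,0.6,-0.04],0],[[0.02,0.8,-0.05],0],[[0.02,0.95,-0.06],0],[[0.02,1.08,-0.07],0],[[0.02,1.18,-0.08],0],[[0.02,1.25,-0.09],0],[[0.02,1.29,-0.09],0],[[0.02,1.3,-0.09],0]]'; python3 go.py 510 -317.5 7 168.4
```

```text
shift [-1.000e-03  1.317e+00 -7.000e-02] turn -0.005 hd 168.37 tcp [ 509.6 -316.4   89.1] t 48.3 F [ 0.2  0.4 -2.6]
time_s: 49.55
tcp_pos: [511.4, -316.6, 10.9]
orientation: [0.557, -0.538, -0.433, 0.46]
force: [-0.2, 0.1, -4.2]
finger_gap: 58.5
shift [-0.019  0.067  0.017] turn -0.006 hd 168.37 tcp [ 511.4 -316.6   10.9] t 49.55 F [-0.2  0.1 -4.2]
```

Still carrying the weight at z 10.9. I'll go down slowly to contact.

```bash
python3 -m crank '[[[0,0.01,0],0],[[0,0.02,0],0],[[0,0.03,0],0],[[0,0.04,0],0],[[0,0.05,0],0],[[0,0.06,0],0],[[0,0.06,0],0],[[0,0.06,0],0],[[0,0.06,0],0],[[0,0.06,0],0]]'; python3 go.py 510 -317.5 7 168.4
```

```text
time_s: 50.8
tcp_pos: [511.4, -316.6, 7.9]
orientation: [0.557, -0.538, -0.433, 0.46]
force: [-2.6, 2.0, 5.0]
finger_gap: 58.3
shift [-0.019  0.017  0.019] turn -0.005 hd 168.37 tcp [ 511.4 -316.6    7.9] t 50.8 F [-2.6  2.   5. ]
```

It's resting on the floor (Fz +5). I'll open and rise.

```bash
python3 -m crank '[[[0,-0.01,0],0],[[0,-0.02,0],0],[[0,-0.02,0],0],[[0,-0.02,0],0],[[0,-0.02,0],0],[[0,-0.3,0.02],0],[[0,-0.8,0.04],0],[[0,-1.5,0.07],0],[[0,-2.3,0.1],0],[[0,-3,0.1],0]]' 0
python3 - <<'E'
from h import *
d=cams.get_image("wrist"); t=cams.get_image("scene")
cv2.imwrite("pics/w25.png",d["img"]); cv2.imwrite("pics/s25.png",cv2.resize(t["img"][90:340,100:450],None,fx=2.2,fy=2.2,interpolation=cv2.INTER_CUBIC))
E
```

```text
time_s: 52.05
tcp_pos: [514.0, -314.9, 191.4]
orientation: [0.557, -0.539, -0.433, 0.46]
force: [1.0, 0.1, 0.6]
finger_gap: 85.1
```

View pics/w25.png

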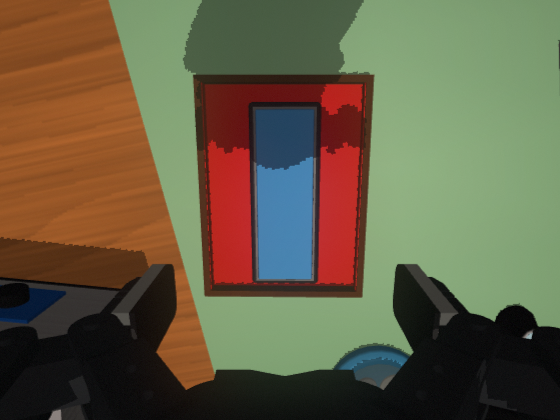

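View pics/s25.png

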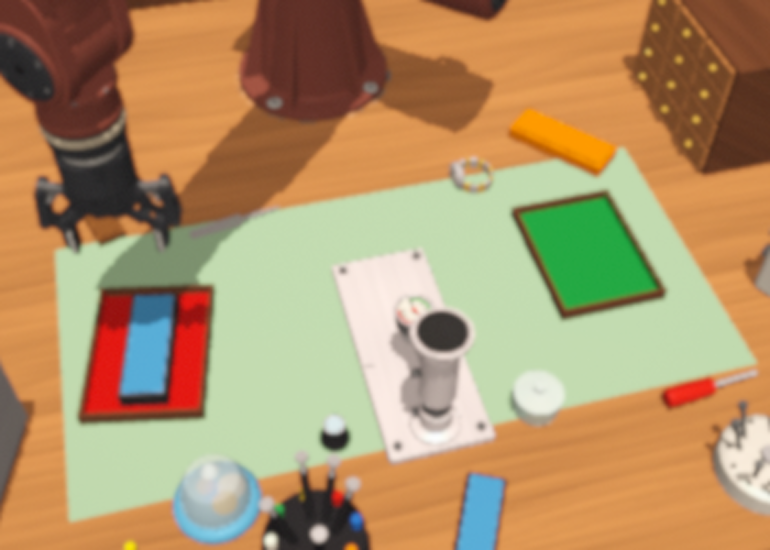

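Run:
```python
from h import *
np.set_printoptions(precision=1,suppress=True)
d=cams.get_image("wrist"); I=d["img"]; print(axes()[0])
u=np.array([np.cos(np.radians(-11.6)),np.sin(np.radians(-11.6))])
h=cv2.cvtColor(I,cv2.COLOR_BGR2HSV); H,S,V=[h[...,i].astype(int) for i in range(3)]
c=max(blobs((H>95)&(H<115)&(S>90)&(V>50)&(np.arange(560)[None,:]>200)&(np.arange(560)[None,:]<380),500),key=cv2.contourArea)
P=ray(d,c[:,0],32)[:,:2].astype(np.float32); r0=cv2.minAreaRect(P); print("pad z32",r0); a=P@u; print("pad along",a.min(),a.max())
br=((H<20)&(V<110)&(S>60))
cv2.imwrite("pics/w26.png",cv2.resize(I[60:310,180:385],None,fx=2.4,fy=2.4,interpolation=cv2.INTER_CUBIC))
```

```text
[ 515.1 -315.9  192.2]
pad z32 ((513.126708984375, -317.6036071777344), (47.44784164428711, 146.7094268798828), 78.4410400390625)
pad along 493.16419414870853 639.8805511246151
```

View pics/w26.png

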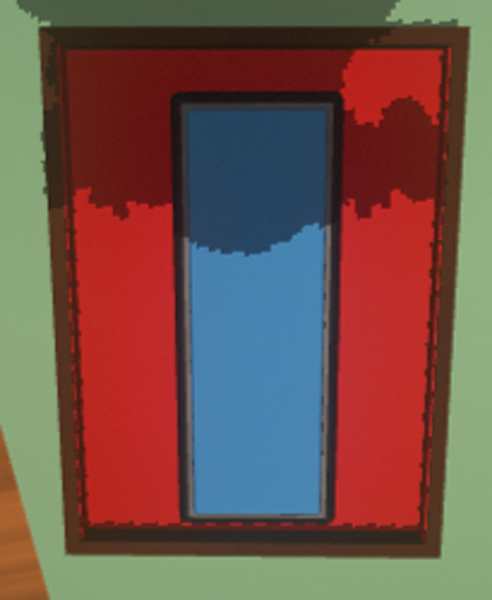

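The pad measures 147×47 mm at z=32, so it lies flat. It is within about 1 mm of the tray's centre along its length, with red floor visible all round and the gripper clear. Handing in.

```bash
python3 -c "
from cell import r
print(r.hand_in()); print(r.get_state()['time_s'])"
```

```text
the job is handed in; nothing more can be done
None
the job is handed in; nothing more can be done
```

I tested the blue cushion and laid it flat in the red-lined tray. The red hand stopped right at the join, just onto the red side. The job was handed in at about 52 s.

**Where the cushion stopped:** sliding in on the plate, it stopped about 10 mm short of the pin. A disc about 5 mm thick at the foot of the column is in the way, in front of the back stop. I therefore pressed twice:

| Press | Pad centre | Cushion | Head travel | Peak total force | Red hand |
|---|---|---|---|---|---|
| 1 | within about 1 mm of the pin | far end on the disc, tilted about 2° | about 18.8 mm | about 21 N | about 2.45 rad |
| 2 | about 10 mm short of the pin | flat on the plate | about 21.9 mm | about 19 N | about 2.6 rad |

So the middle of the pad was under the pin only in the first press, while the cushion was tilted. Only the second press had it flat, and the head then went down nearly the full 22 mm. In both presses the foot met a firm stop and was held there for about a second or more. Both readings fall within the 2.2–2.8 join.

**Pushing force:** before I recognised the disc, I pushed the cushion against it with the shut fingertips at up to about 44 N sideways. The wrist limit is 120 N, and I don't believe the gripper's body touched anything.

**Last checks:**
- **Cushion:** it lies flat, and along the tray's length its centre is within about 1 mm of the tray's centre. Red floor is visible all round it.
- **Gripper:** it is open and clear of everything.
- **Dial:** I last saw the red hand during the second press, and did not read it again after letting the head up.
- **Other things:** in the final scene picture they look to be where they were, but I did not measure them.

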